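# Draw a template out of its covered rack and stack it in the storage box

## Task

Reach in under the rack's cover and draw the orange template forward along its shelf until its front end sticks out over the front edge, then take it there by its sides and lay it flat on the pile of narrow templates in the grey storage box, centred and lengthwise along the pile. You cannot tell beforehand how high the pile is: lower the template gently until it rests on the pile, and only then let go. Do not disturb the paint bottle and the rivet jar that stand loose on the bench.

Things in the scene. Friction and masses are not known exactly. Their poses are not given: they have to be found in the camera images.
- rack: fixed plywood rack, 212 x 200 x 254 mm, open at front and sides. Origin on the bench under the shelf's centre; -x side is its front, z up. Shelf 200 mm deep (x -100 to +100), 140 mm wide, top at 50 mm. Two kerbs 9 mm high, 70 mm apart inside, run along it (x -80 to +90) and guide the template. Back panel at x = +100. Two spools and a jar fixed on top reach 305 mm
- shelf_edge (a point): middle of the upper front edge of the rack's shelf, 50 mm above the bench; axes as the rack's (-x forward, out of the rack). In front of it is free air down to the bench
- cover_edge (a point): middle of the lower front edge of the rack's cover board, 180 mm above the shelf and 40 mm behind the shelf's front edge; axes as the rack's. The cover is 200 mm wide and runs from here to the back panel, so the tool must lean to reach in: 35 to 40 degrees from vertical, upper end towards the front, fits
- template_center (a point): orange plastic template, a plate 110 (x) x 60 (y) x 5 mm, 80 to 150 g; this is the plate's centre, half-way up its thickness. Front end at x = -55 mm, z up. It starts on the shelf between the kerbs, front end 0 to 15 mm behind the cover's front edge, within 3 degrees of the rack's direction. With 38 mm sticking out over the shelf edge it still lies steady and can be gripped there across its width
- pull_bar (a point): middle of the rear (+x) face of the pull bar that stands across the template's top: bar 8 mm thick, 60 mm wide, 6 mm high above the plate, 34 to 42 mm behind the plate's front end; axes as the template's. Fingertips set down just behind it draw the plate forward (-x)
- box: fixed opaque grey storage box, open at the top, 180 (x) x 190 (y) x 50 mm high, walls and floor 5 mm. Origin on the bench under its centre. At its centre lies the fixed pile of black and light narrow templates, 110 mm long along the box's x, 36 mm wide, its flat top somewhere between 24 and 40 mm above the bench
- paint_bottle: small loose brown bottle, diameter 34 mm, 75 mm high; origin at the centre of its underside
- snap_jar: small loose glass jar of brass rivets with a black lid, diameter 55 mm, 55 mm high; origin at the centre of its underside
Things that resemble listed ones, but are neither listed nor needed, are in the scene too. Of the things that look like the part that bears template_center, the middle-sized one is meant.

How it is judged:
On the way, in this order (a step that is already met when the one before it is completed fails the run):
1. the template lies flat on the rack's shelf with its front end at least 20 mm out over the front edge (x of template_center in the frame of rack between -0.12 and -0.065 m and z of template_center in the frame of rack between 0.0485 and 0.0565 m and angle between template_center's own z axis and vertical below 0.08 rad), for 0.2 s.
2. the template, still held by the fingers, touches down over the pile's centre (horizontal distance between template_center and box below 0.02 m and contact force between the fingers and template above 0.3 N and contact force between template and box above 0.2 N), for 0.1 s.
At the end, for the whole second after the job is handed in: the template lies flat and at rest on the pile in the box, bar upward, its centre within 20 mm of the pile's centre line (horizontally) and its length within 15 degrees of the pile's, either way round (horizontal distance between template_center and box below 0.02 m and angle between template_center's own z axis and vertical below 0.08 rad and angle between the x axis of template_center and the x axis of box, either way round below 0.26 rad and contact force between template and box above 0.2 N and linear speed of template below 0.02 m/s); the robot touches nothing.
It fails at once if the template is pressed on the pile or the box with more than 35 N (contact force between template and box above 35 N).
It fails at once if the paint bottle is moved by more than 20 mm (distance of paint_bottle from where it was at the start of the episode above 0.02 m).
It fails at once if the rivet jar is moved by more than 20 mm (distance of snap_jar from where it was at the start of the episode above 0.02 m).
It also fails if it takes over 67 s, if anything falls off the work surface, if the arm or the gripper's body presses on something with over 40 N, if the wrist force passes 120 N, or if a joint passes its speed limit or range.

## Robot

A 6-joint arm with a two-finger parallel gripper is mounted at the origin on a cart in front of the work surface, level with it; the furniture and walls round the work are solid. World frame = base frame: x ahead of the robot, y to its left, z up, the work surface at z = 0. Lengths are in m, angles in rad, forces in N, time in s.
With the tool pointing down it reaches from about 0.35 to 0.725 m from the base axis. Payload 4.3 kg.
Tool frame: the origin (TCP) lies at the very end of the fingers, on their centre line; the grasp point (between the pads) lies manip.grip_depth behind it (manip.grip_depth is the distance from the TCP to the grasp point, in m); z points along the fingers, y is the direction in which the jaws open and shut (so a half turn about z gives the same grasp; the last joint's range is limited). The gripper opens to 85 mm and grips with 20 to 120 N. Pads are 22 mm wide; open, the fingers measure 114 mm over their backs; the gripper's body (76 mm by 85 mm) begins 54 mm behind the grasp point. The pads swing forward as they close: fully open they stand 13 mm farther back than shut.
Start: joints at [-1.357, 0.377, 0.081, 1.274, 0, 1.46], TCP at [0.183, -0.545, 0.231] pointing down, gripper open.
Joint ranges: [-2.72, 2.72], [-0.84, 1.66], [-1.02, 1.22], [-1.77, 2.12], [-1.37, 1.28], [-3.14, 3.14]. Speed limits (rad/s): [2.57, 2.57, 3.14, 3.14, 3.14, 3.14].

## Interface

Orientations are given as a rotation vector (axis times angle).
In Python, from bench import manip gives the robot as it stands.
- The arm moves only by the tool play_rows, never from a script. Its argument "series" is a list of rows, each an object of numbers: "tx", "ty", "tz": the shift along the tool's x, y, z in m; "ax", "ay", "az": the turn, a rotation vector about the tool's x, y, z in degrees; "fingers": the finger opening in m, from 0 to 0.0854. In form: [{"tx": .., "ty": .., "tz": .., "ax": .., "ay": .., "az": .., "fingers": ..}, ...]. A call has 1 to 12 rows; each row is the pose to reach, as a shift and turn from the pose measured when the call began, along the tool's axes at that moment; what a row does not reach only later rows make up. A row lasts 1/8 s, in which the tool goes at most 62.5 mm and 10.7 degrees, less where a joint would pass 70% of its speed; a pose out of reach is approached as far as the arm can. A call with a gripper value outside its range is refused whole. The fingers move at their own pace and stop on an object; "force" is the grip in N (left out, the last holds). Time passes only in rows, so rows that repeat a pose let the fingers close. It gives the time, the measured TCP pose, the force and the opening at its end, in the units of the state.
- manip.observe(): the state, without advancing time (a new reading comes with each control period).
- manip.read_camera(name): name is "scene" or "top"; returns a dict with "image" (384x512x3 uint8, red, green, blue), "range_z" (384x512 float32, m along the optical axis (not along the pixel's ray), 0 where there is no reading), "camera_matrix" (3x3 intrinsics, pixels), "T" (4x4, takes a point from camera to world coordinates). Camera axes: x right, y down, z forward; pixel columns grow to the right and rows downward; lengths in m; the calibration is good to about 2 mm. A picture is of the moment at which its call begins.
- manip.job_done(): hands the job in, once; it reports no verdict.
Trained networks look in a picture, given as the dict that the camera call returned (one of the last four; its "shot" number tells which), for a name from the list of things; names that differ only in an ending like _2 or _b are one class to them, and where a whole thing is asked for, a point or a joint stands for the part that bears it (a point fixed in the world has none). Each returns a list of dicts, best first, with "conf" (0 to 1); they miss things now and then, are a little off and sometimes report something else, mostly with a low value. They report only what shows in the picture. A call takes as long as a camera call. They do not tell look-alikes from the thing itself.
- manip.spot_in(picture, query): "xyz" ([x, y, z] in m, in the coordinates of the camera as it stood for that picture, good to about 4 mm: the middle of the surface that is visible of it).
- manip.masks_of(picture, query): "pixels" (384x512 bool, what is visible of it).
The state is a dict: "t": time; "qpos": joint angles; "qd": joint speeds; "tau": joint torques, N m; "tool_pos": TCP position; "orientation": TCP orientation; "force": force on the tool from outside, world axes, zero at the start; "ft_torque": the same for the moment, N m; "gripper_width": finger opening in m.
Only numpy, scipy, OpenCV 4.12 (cv2) and the standard library are available. Lean on these libraries where they do the work, as an engineer would, in place of code of your own. Each camera call takes 0.05 s, during which the arm holds its last target.

## Working session

There is one attempt and no reset: what is moved stays moved. The work goes in short steps, Python scripts to look and compute and a tool call to move; the robot and the scene stay as the last step left them, time stands still between calls to the robot, and variables do not carry over. Pictures are saved under pics/ and viewed, and the job is handed in when it is done.

Besides the shell and the picture viewer there is one more tool, called as name(argument=value, ...) on one line, values as JSON. play_rows: Moves the arm, as the interface text tells. Its arguments: {"type":"object","properties":{"series":{"type":"array","items":{"type":"object","properties":{"tx":{"type":"number"},"ty":{"type":"number"},"tz":{"type":"number"},"ax":{"type":"number"},"ay":{"type":"number"},"az":{"type":"number"},"fingers":{"type":"number"}}}},"force":{"type":"number"}},"required":["series"]}

```bash
mkdir -p pics; ls; python3 - <<'E'
from bench import manip
import cv2,numpy as np,pickle
print(manip.observe()); print(manip.grip_depth)
P={}
for n in("scene","top"):
    p=manip.read_camera(n);P[n]=p
    cv2.imwrite(f"pics/{n}0.png",cv2.resize(p["image"][:,:,::-1],(800,600),interpolation=cv2.INTER_CUBIC))
    print(n,p["camera_matrix"],p["T"])
    for q in("rack","shelf_edge","cover_edge","template_center","pull_bar","box","paint_bottle","snap_jar"):
        try:
            for d in manip.spot_in(p,q)[:4]:
                x=p["T"]@np.r_[d["xyz"],1]; print(n,q,round(d["conf"],2),x[:3].round(4))
        except Exception as e: print(q,e)
pickle.dump(P,open("p0.pkl","wb"))
E
```

```text
pics
{'t': 0.0, 'qpos': array([-1.35728046e+00,  3.78059443e-01,  7.96255036e-02,  1.27436753e+00,
       -3.23420225e-05,  1.46048446e+00]), 'qd': array([ 5.05504008e-04, -1.61658328e-03,  1.43636288e-03,  1.26302185e-03,
       -4.31043576e-05,  4.13127673e-04]), 'tau': array([ 5.77508818e-04, -4.63597798e+01,  2.69879168e+01,  2.06171873e-02,
       -3.00269921e-04, -2.18720828e-06]), 'tool_pos': array([ 0.1828162 , -0.54448491,  0.23036276]), 'orientation': array([-3.09852773e+00, -5.06125296e-01,  2.13056515e-04]), 'force': array([-0.26455944,  0.70646785,  0.89414045]), 'ft_torque': array([ 0.00910313, -0.04738489, -0.03973442]), 'gripper_width': 0.08566398822711425}
0.0187
scene [[376.21876296   0.         246.70125397]
 [  0.         376.21876296 195.71380125]
 [  0.           0.           1.        ]] [[-0.88142164 -0.24557602  0.40347034  0.06981268]
 [-0.47178406  0.49881193 -0.72705327  1.01611432]
 [-0.02270897 -0.83119136 -0.55552248  0.76654507]
 [ 0.          0.          0.          1.        ]]
scene shelf_edge 0.72 [0.6649 0.2424 0.1902]
scene cover_edge 0.74 [0.664
[... 479 characters left out ...]
         0.           1.        ]] [[-0.24158444 -0.93043474  0.27555064  0.1643731 ]
 [-0.97034048  0.23418682 -0.05996579  0.30115725]
 [-0.00873607 -0.28186475 -0.95941438  1.2874926 ]
 [ 0.          0.          0.          1.        ]]
top rack 0.77 [0.6522 0.2029 0.2433]
top shelf_edge 0.98 [0.648  0.1994 0.2434]
top cover_edge 0.84 [0.6499 0.2066 0.2396]
top template_center 0.79 [0.6247 0.1745 0.0552]
top template_center 0.78 [0.4416 0.1543 0.002 ]
top pull_bar 0.86 [0.4437 0.1532 0.0015]
top pull_bar 0.73 [0.3118 0.5694 0.0049]
top box 0.84 [ 0.6651 -0.126   0.0042]
top box 0.42 [0.6508 0.2054 0.2422]
top paint_bottle 0.3 [0.6276 0.1723 0.0584]
top snap_jar 0.66 [0.4353 0.3102 0.0541]
```

View pics/scene0.png

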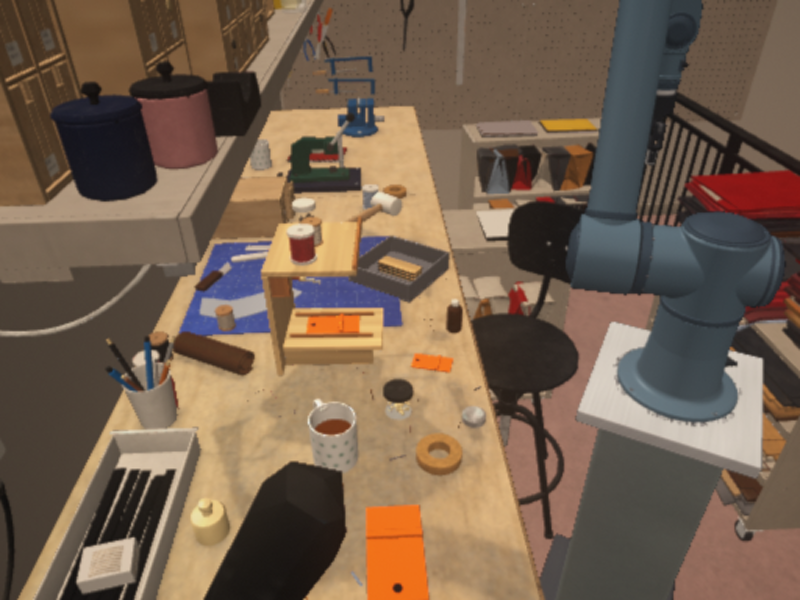

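View pics/top0.png

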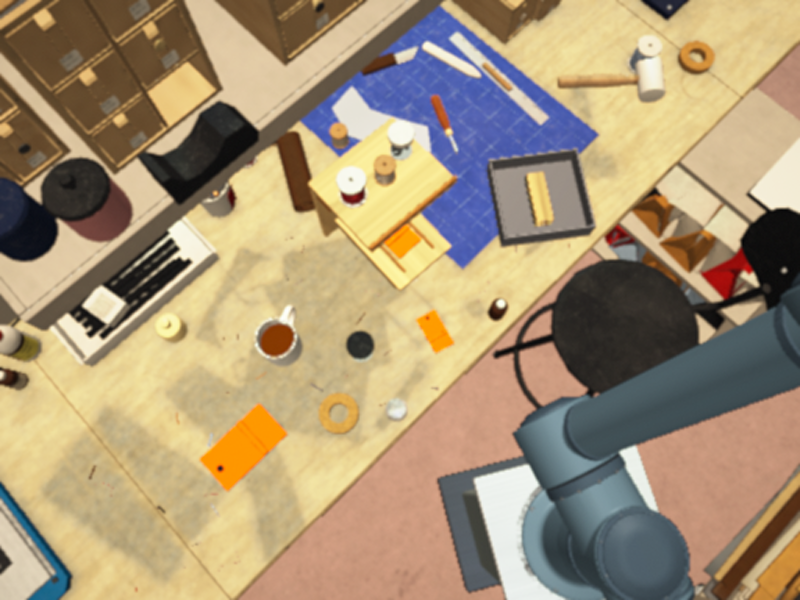

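```bash
cat > h.py <<'E'
import numpy as np,cv2
def cloud(p):
    z=p["range_z"];K=p["camera_matrix"];v,u=np.indices(z.shape)
    X=np.stack([(u-K[0,2])/K[0,0]*z,(v-K[1,2])/K[1,1]*z,z],-1)
    W=X@p["T"][:3,:3].T+p["T"][:3,3]; W[z==0]=np.nan
    return W
def rect(P2):
    (c,s,a)=cv2.minAreaRect((P2*1000).astype(np.float32)); return np.round(c,1),np.round(s,1),round(a,1)
def biggest(m):
    n,l,st,_=cv2.connectedComponentsWithStats(m.astype(np.uint8)); i=1+st[1:,4].argmax(); return l==i
E
python3 - <<'E'
import pickle,numpy as np,cv2
from h import *
P=pickle.load(open("p0.pkl","rb"))
for n in P:
    W=cloud(P[n]);x,y,z=W[...,0],W[...,1],W[...,2]
    near=(x>.45)&(x<.9)&(y>0.02)&(y<.4)
    h=np.histogram(z[near],bins=np.arange(.03,.33,.004));print(n,[(round(b,3),c) for b,c in zip(h[1],h[0]) if c>40])
    for nm,m in dict(cover=near&(z>.23)&(z<.26),shelf=near&(z>.04)&(z<.065)).items():
        m=biggest(m); print(nm,m.sum(),np.nanmedian(z[m]),rect(W[m][:,:2])); print(cv2.boxPoints(cv2.minAreaRect((W[m][:,:2]*1000).astype(np.float32))).round())
    img=P[n]["image"].astype(int); o=(img[...,0]>180)&(img[...,1]>60)&(img[...,1]<150)&(img[...,2]<60)&near&(z>.035)
    m=biggest(o);print("orange",m.sum(),np.nanmedian(z[m]),rect(W[m][:,:2]));print(cv2.boxPoints(cv2.minAreaRect((W[m][:,:2]*1000).astype(np.float32))).round())
    nb=(x>.5)&(x<.8)&(y<.02)&(y>-.27)
    h=np.histogram(z[nb],bins=np.arange(-.01,.07,.004));print(n,[(round(b,3),c) for b,c in zip(h[1],h[0])])
    m=biggest(nb&(z>.042)&(z<.06));print("rim",m.sum(),rect(W[m][:,:2]))
    m=biggest(nb&(z>.016)&(z<.044)&(x>.58)&(x<.74)&(y>-.21)&(y<-.05));print("pile",m.sum(),np.nanmedian(z[m]),rect(W[m][:,:2]))
E
```

```text
scene [(np.float64(0.03), np.int64(130)), (np.float64(0.034), np.int64(103)), (np.float64(0.038), np.int64(153)), (np.float64(0.042), np.int64(242)), (np.float64(0.046), np.int64(766)), (np.float64(0.05), np.int64(618)), (np.float64(0.054), np.int64(357)), (np.float64(0.058), np.int64(117)), (np.float64(0.23), np.int64(73)), (np.float64(0.234), np.int64(81)), (np.float64(0.238), np.int64(905)), (np.float64(0.242), np.int64(382)), (np.float64(0.246), np.int64(48)), (np.float64(0.25), np.int64(95)), (np.float64(0.254), np.int64(49)), (np.float64(0.282), np.int64(41)), (np.float64(0.286), np.int64(64)), (np.float64(0.294), np.int64(42)), (np.float64(0.298), np.int64(161)), (np.float64(0.302), np.int64(43))]
cover 1642 0.241458933640114 (array([674.5, 203.2]), array([172.2, 204.2]), 27.5)
[[551. 254.]
 [645.  73.]
 [798. 152.]
 [704. 334.]]
shelf 1737 0.0507161154183815 (array([650.7, 196.9]), array([210.3, 201. ]), 24.0)
[[514. 246.]
 [595.  62.]
 [788. 148.]
 [706. 332.]]
orange 384 0.0547871580097361 (array([653.5, 194.6]), array([106.2,  79.9]), 30.6)
[[587. 202.]
 [628. 133.]
 [720.
[... 2001 characters left out ...]
.002), np.int64(1945)), (np.float64(0.006), np.int64(691)), (np.float64(0.01), np.int64(136)), (np.float64(0.014), np.int64(97)), (np.float64(0.018), np.int64(98)), (np.float64(0.022), np.int64(105)), (np.float64(0.026), np.int64(160)), (np.float64(0.03), np.int64(275)), (np.float64(0.034), np.int64(180)), (np.float64(0.038), np.int64(102)), (np.float64(0.042), np.int64(126)), (np.float64(0.046), np.int64(198)), (np.float64(0.05), np.int64(121)), (np.float64(0.054), np.int64(4)), (np.float64(0.058), np.int64(0)), (np.float64(0.062), np.int64(0))]
rim 449 (array([ 660.6, -128.1]), array([191.7, 182.2]), 83.8)
pile 403 0.032059282930922084 (array([ 659.7, -127.7]), array([ 38.6, 113.4]), 84.0)
```

```bash
python3 - <<'E'
import pickle,numpy as np,cv2
P=pickle.load(open("p0.pkl","rb"))
a=P["scene"]["image"][120:260,150:300,::-1];cv2.imwrite("pics/s1.png",cv2.resize(a,(750,700)[:2] and (640,597),interpolation=cv2.INTER_CUBIC))
a=P["top"]["image"][80:220,190:390,::-1];cv2.imwrite("pics/t1.png",cv2.resize(a,(800,560),interpolation=cv2.INTER_CUBIC))
E
```

```text
(no output)
```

View pics/s1.png

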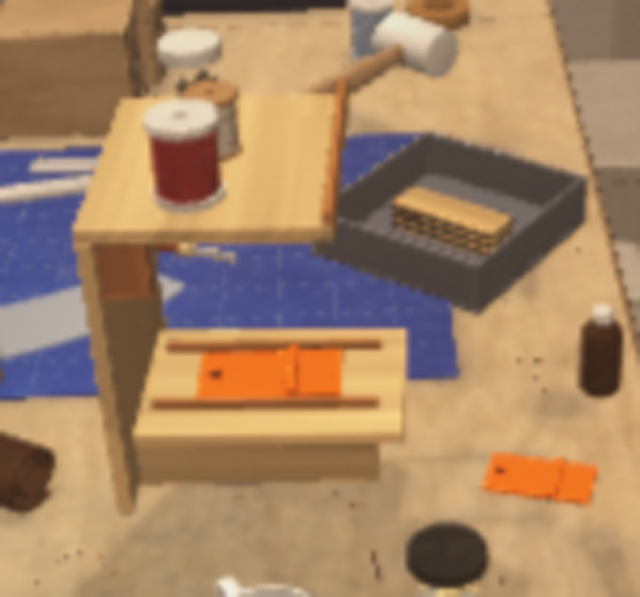

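View pics/t1.png

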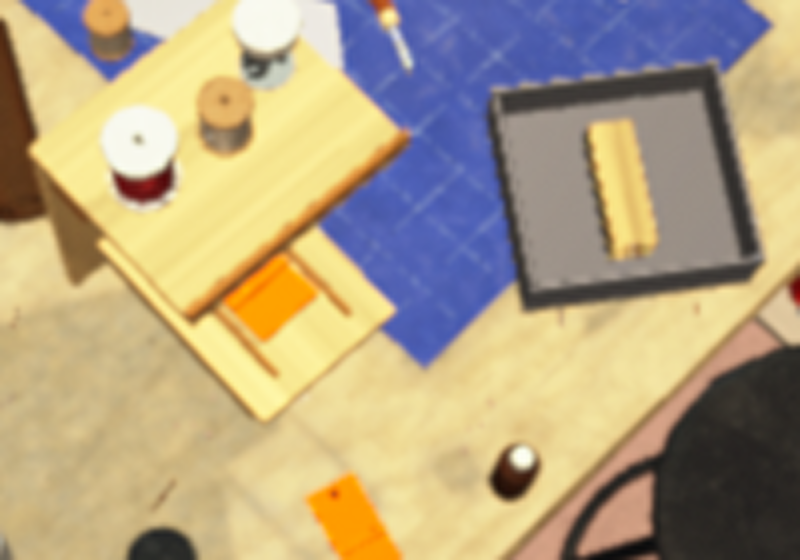

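```bash
cat >> h.py <<'E'
def proj(p,X):
    T=np.linalg.inv(p["T"]); Y=np.atleast_2d(X)@T[:3,:3].T+T[:3,3]; U=Y@p["camera_matrix"].T; return U[:,:2]/U[:,2:]
def toplane(p,uv,z0):
    d=np.c_[np.atleast_2d(uv),np.ones(len(uv))]@np.linalg.inv(p["camera_matrix"]).T@p["T"][:3,:3].T; o=p["T"][:3,3]
    return o+d*((z0-o[2])/d[:,2])[:,None]
def frame(c,yaw,z=0):
    a=np.radians(yaw);R=np.array([[np.cos(a),-np.sin(a),0],[np.sin(a),np.cos(a),0],[0,0,1]])
    return lambda P:np.atleast_2d(P)@R.T+np.r_[c,z]
E
cat > ov.py <<'E'
import pickle,sys
from h import *
def overlay(P,tag,rc,ry,tc,ty,bc,by,ph=.034):
    R=frame(rc,ry);T=frame(tc,ty);B=frame(bc,by)
    def rec(f,x0,x1,y0,y1,z): return f([[x0,y0,z],[x1,y0,z],[x1,y1,z],[x0,y1,z]])
    L=[(rec(R,-.1,.1,-.07,.07,.05),(255,0,0)),(rec(R,-.06,.112,-.1,.1,.242),(255,0,255)),(rec(R,-.08,.09,-.035,.035,.059),(0,255,0)),
       (rec(T,-.055,.055,-.03,.03,.055),(0,0,0)),(rec(T,-.021,-.013,-.03,.03,.061),(255,255,255)),
       (rec(B,-.09,.09,-.095,.095,.05),(0,255,255)),(rec(B,-.055,.055,-.018,.018,ph),(0,0,255))]
    for n,(u0,v0,w,h) in dict(scene=(150,120,150,112),top=(190,70,200,150)).items():
        s=800//w; p=P[n]; im=cv2.resize(p["image"][v0:v0+h,u0:u0+w,::-1],(w*s,h*s),interpolation=cv2.INTER_CUBIC)
        for X,c in L:
            uv=((proj(p,X)-[u0,v0]+.5)*s*16).astype(np.int32); cv2.polylines(im,[uv],True,c,1,cv2.LINE_AA,4)
        cv2.imwrite(f"pics/{tag}_{n}.png",im)
E
python3 - <<'E'
from ov import *
P=pickle.load(open("p0.pkl","rb"))
p=P["scene"];img=p["image"].astype(int)
o=(img[...,0]>170)&(img[...,1]>50)&(img[...,1]<140)&(img[...,2]<70)
u=np.indices(o.shape); o&=(u[0]>195)&(u[0]<216)&(u[1]>190)&(u[1]<235)
uv=np.argwhere(o)[:,::-1]; X=toplane(p,uv,.055)[:,:2]; print(len(uv),uv.min(0),uv.max(0),X.mean(0),rect(X))
overlay(P,"o1",(.6494,.191),27.3,(.6535,.1946),27.3,(.661,-.128),-6.1)
E
```

```text
404 [191 200] [230 213] [0.65309431 0.19363913] (array([665.2, 193.3]), array([136.7,  73.7]), 26.4)
```

View pics/o1_scene.png

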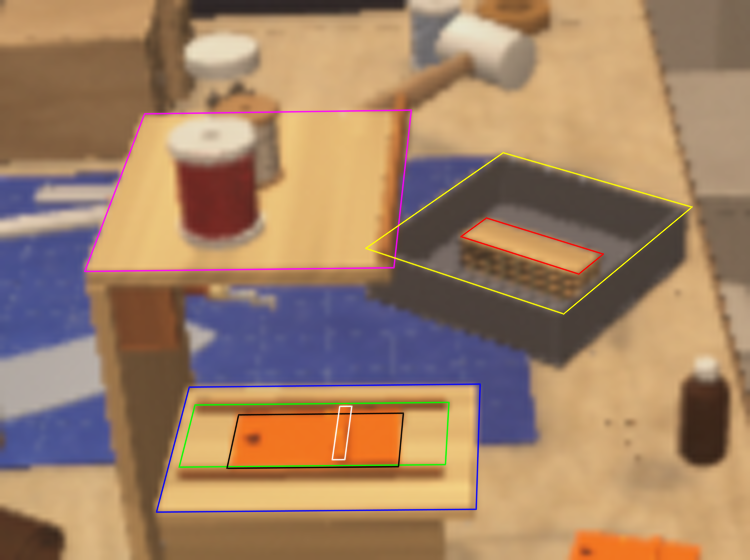

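View pics/o1_top.png

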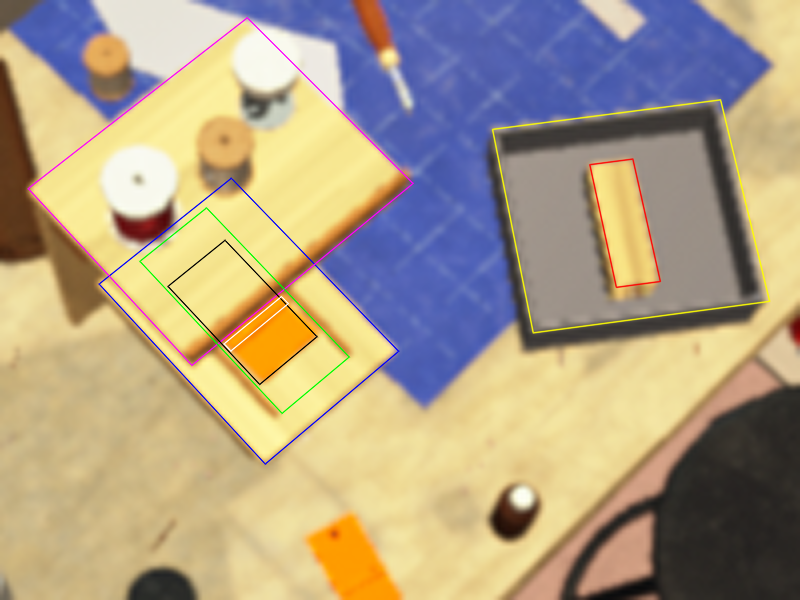

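```bash
cat > mv.py <<'E'
import numpy as np
from bench import manip
from scipy.spatial.transform import Rotation as Ro
RC=np.array([.6494,.191]);RY=27.3
def Rt(yaw,lean,sgn=1):
    a,l=np.radians([yaw,lean]);ex=np.array([np.cos(a),np.sin(a),0]);Z=np.array([0,0,1.])
    z=np.sin(l)*ex-np.cos(l)*Z; y=sgn*np.cross(Z,ex); return np.c_[np.cross(y,z),y,z]
def rk(x,y,z,c=RC,yaw=RY):
    a=np.radians(yaw); return np.r_[c+np.array([np.cos(a)*x-np.sin(a)*y,np.sin(a)*x+np.cos(a)*y]),z]
def rel(p,R):
    s=manip.observe();R0=Ro.from_rotvec(s["orientation"])
    t=R0.inv().apply(p-s["tool_pos"]); w=(R0.inv()*Ro.from_matrix(R)).as_rotvec(degrees=True)
    print("t",t.round(4),"a",w.round(2),"|t|",round(np.linalg.norm(t),3),"|a|",round(np.linalg.norm(w),1))
def st():
    s=manip.observe();R=Ro.from_rotvec(s["orientation"]).as_matrix();a=np.radians(RY);d=s["tool_pos"][:2]-RC
    print("t",round(s["t"],2),"q",s["qpos"].round(3),"p",s["tool_pos"].round(4),"rack",np.round([d@[np.cos(a),np.sin(a)],d@[-np.sin(a),np.cos(a)]],4),"F",s["force"].round(2),"w",round(s["gripper_width"],4))
    return R
E
python3 - <<'E'
from mv import *
print(st().round(3))
for sg in(1,-1):
    print(sg)
    rel(np.r_[.5,-.25,.3],Rt(0,0,sg)); rel(np.r_[.5,0,.3],Rt(RY,20,sg)); rel(rk(-.18,0,.2),Rt(RY,40,sg))
E
```

```text
t 0.9 q [-1.357  0.377  0.081  1.274 -0.     1.46 ] p [ 0.183  -0.5451  0.2314] rack [-0.7521 -0.4402] F [-0.23 -0.21  0.36] w 0.0853
[[ 0.948  0.318  0.   ]
 [ 0.318 -0.948 -0.   ]
 [-0.     0.    -1.   ]]
1
t [ 0.3945 -0.1789 -0.0687] a [ 0.0000e+00  1.0000e-02 -1.6145e+02] |t| 0.439 |a| 161.4
t [ 0.474  -0.4159 -0.0687] a [ 29.76  -2.29 168.77] |t| 0.634 |a| 171.4
t [ 0.4985 -0.5221  0.0313] a [ 58.74  -4.5  161.37] |t| 0.723 |a| 171.8
-1
t [ 0.3945 -0.1789 -0.0687] a [ 1.000e-02 -0.000e+00  1.855e+01] |t| 0.439 |a| 18.6
t [ 0.474  -0.4159 -0.0687] a [ 1.53 19.96 -8.66] |t| 0.634 |a| 21.8
t [ 0.4985 -0.5221  0.0313] a [ 3.06 39.92 -8.39] |t| 0.723 |a| 40.9
```

play_rows(series=[{"tx": 0.03,"ty": -0.014,"tz": -0.02,"az": -10,"fingers": 0},{"tx": 0.06,"ty": -0.028,"tz": -0.04,"az": -20,"fingers": 0},{"tx": 0.095,"ty": -0.043,"tz": -0.06,"az": -30,"fingers": 0},{"tx": 0.13,"ty": -0.059,"tz": -0.07,"az": -40,"fingers": 0},{"tx": 0.165,"ty": -0.075,"tz": -0.07,"az": -50,"fingers": 0},{"tx": 0.2,"ty": -0.091,"tz": -0.07,"az": -60,"fingers": 0},{"tx": 0.235,"ty": -0.107,"tz": -0.07,"az": -70,"fingers": 0},{"tx": 0.27,"ty": -0.122,"tz": -0.07,"az": -80,"fingers": 0},{"tx": 0.305,"ty": -0.138,"tz": -0.07,"az": -90,"fingers": 0},{"tx": 0.335,"ty": -0.152,"tz": -0.07,"az": -100,"fingers": 0},{"tx": 0.365,"ty": -0.166,"tz": -0.07,"az": -110,"fingers": 0},{"tx": 0.395,"ty": -0.18,"tz": -0.07,"az": -120,"fingers": 0}])

```text
schema error: expected keys tx, ty, tz, ax, ay, az, fingers
```

```bash
python3 - <<'E'
from mv import *
print(st().round(3))
rel(np.r_[.47,-.1,.28],Rt(10,0)); rel(np.r_[.47,0,.25],Rt(RY,20)); rel(rk(-.18,0,.2),Rt(RY,40))
E
```

```text
t 0.9 q [-1.357  0.377  0.081  1.274 -0.     1.46 ] p [ 0.183  -0.5451  0.2314] rack [-0.7521 -0.4402] F [-0.23 -0.21  0.36] w 0.0853
[[ 0.948  0.318  0.   ]
 [ 0.318 -0.948 -0.   ]
 [-0.     0.    -1.   ]]
t [ 0.4138 -0.3307 -0.0487] a [-0.0000e+00  1.0000e-02 -1.7145e+02] |t| 0.532 |a| 171.4
t [ 0.4456 -0.4255 -0.0187] a [ 29.76  -2.29 168.77] |t| 0.616 |a| 171.4
t [ 0.4985 -0.5221  0.0313] a [ 58.74  -4.5  161.37] |t| 0.723 |a| 171.8
```

All keys are required.

play_rows(series=[{"tx": 0.03,"ty": -0.014,"tz": -0.02,"ax": 0,"ay": 0,"az": -10,"fingers": 0},{"tx": 0.06,"ty": -0.028,"tz": -0.04,"ax": 0,"ay": 0,"az": -20,"fingers": 0},{"tx": 0.095,"ty": -0.043,"tz": -0.06,"ax": 0,"ay": 0,"az": -30,"fingers": 0},{"tx": 0.13,"ty": -0.059,"tz": -0.07,"ax": 0,"ay": 0,"az": -40,"fingers": 0},{"tx": 0.165,"ty": -0.075,"tz": -0.07,"ax": 0,"ay": 0,"az": -50,"fingers": 0},{"tx": 0.2,"ty": -0.091,"tz": -0.07,"ax": 0,"ay": 0,"az": -60,"fingers": 0},{"tx": 0.235,"ty": -0.107,"tz": -0.07,"ax": 0,"ay": 0,"az": -70,"fingers": 0},{"tx": 0.27,"ty": -0.122,"tz": -0.07,"ax": 0,"ay": 0,"az": -80,"fingers": 0},{"tx": 0.305,"ty": -0.138,"tz": -0.07,"ax": 0,"ay": 0,"az": -90,"fingers": 0},{"tx": 0.335,"ty": -0.152,"tz": -0.07,"ax": 0,"ay": 0,"az": -100,"fingers": 0},{"tx": 0.365,"ty": -0.166,"tz": -0.07,"ax": 0,"ay": 0,"az": -110,"fingers": 0},{"tx": 0.395,"ty": -0.18,"tz": -0.07,"ax": 0,"ay": 0,"az": -120,"fingers": 0}])

```text
t: 2.4
tool_pos: [0.5009, -0.248, 0.3014]
orientation: [1.103, 2.941, -0.0]
force: [-0.2, -0.7, -0.1]
gripper_width: -0.0001
```

```bash
python3 - <<'E'
from mv import *
print(st().round(3))
rel(np.r_[.47,-.1,.28],Rt(10,0)); rel(np.r_[.47,0,.25],Rt(RY,20)); rel(rk(-.18,0,.2),Rt(RY,40))
E
```

```text
t 2.4 q [-0.573  0.339  0.205  1.437 -0.     0.144] p [ 0.5009 -0.248   0.3014] rack [-0.3333 -0.322 ] F [-0.22 -0.72 -0.13] w -0.0001
[[-0.753  0.658  0.   ]
 [ 0.658  0.753 -0.   ]
 [-0.    -0.    -1.   ]]
t [0.1206 0.0912 0.0213] a [-2.000e-02  1.000e-02 -5.111e+01] |t| 0.153 |a| 51.1
t [0.1864 0.1665 0.0513] a [-11.95 -17.54 -67.68] |t| 0.255 |a| 70.9
t [0.2431 0.261  0.1013] a [-23.85 -35.05 -65.47] |t| 0.371 |a| 78.0
```

play_rows(series=[{"tx": 0.024,"ty": 0.026,"tz": 0.01,"ax": -2.4,"ay": -3.5,"az": -6.5,"fingers": 0},{"tx": 0.048,"ty": 0.052,"tz": 0.02,"ax": -4.8,"ay": -7,"az": -13,"fingers": 0},{"tx": 0.073,"ty": 0.078,"tz": 0.03,"ax": -7.2,"ay": -10.5,"az": -19.6,"fingers": 0},{"tx": 0.097,"ty": 0.104,"tz": 0.04,"ax": -9.5,"ay": -14,"az": -26.2,"fingers": 0},{"tx": 0.121,"ty": 0.13,"tz": 0.05,"ax": -11.9,"ay": -17.5,"az": -32.7,"fingers": 0},{"tx": 0.146,"ty": 0.157,"tz": 0.06,"ax": -14.3,"ay": -21,"az": -39.3,"fingers": 0},{"tx": 0.17,"ty": 0.183,"tz": 0.07,"ax": -16.7,"ay": -24.5,"az": -45.8,"fingers": 0},{"tx": 0.194,"ty": 0.209,"tz": 0.08,"ax": -19.1,"ay": -28,"az": -52.4,"fingers": 0},{"tx": 0.219,"ty": 0.235,"tz": 0.09,"ax": -21.5,"ay": -31.5,"az": -58.9,"fingers": 0},{"tx": 0.243,"ty": 0.261,"tz": 0.1,"ax": -23.85,"ay": -35.05,"az": -65.5,"fingers": 0},{"tx": 0.243,"ty": 0.261,"tz": 0.1,"ax": -23.85,"ay": -35.05,"az": -65.5,"fingers": 0}])

```text
t: 3.78
tool_pos: [0.4865, 0.1097, 0.1986]
orientation: [-0.582, 2.389, 0.214]
force: [-0.2, -0.8, 0.3]
gripper_width: -0.0003
```

```bash
python3 - <<'E'
from mv import *
print(st().round(3))
for x,z in((-.1,.14),(-.03,.1),(.0105,.085),(.0105,.07),(.0105,.064)): rel(rk(x,0,z),Rt(RY,40))
E
```

```text
t 3.77 q [-0.148 -0.228 -0.932  0.275  0.387 -0.507] p [0.4865 0.1097 0.1986] rack [-0.182   0.0025] F [-0.19 -0.84  0.28] w -0.0003
[[-0.683 -0.461  0.567]
 [-0.353  0.888  0.296]
 [-0.64   0.002 -0.768]]
t [-0.0256 -0.0028  0.0975] a [ 0.19 -0.22  0.  ] |t| 0.101 |a| 0.3
t [-0.0538 -0.003   0.173 ] a [ 0.19 -0.22  0.  ] |t| 0.181 |a| 0.3
t [-0.0753 -0.0032  0.2105] a [ 0.19 -0.22  0.  ] |t| 0.224 |a| 0.3
t [-0.0657 -0.0032  0.222 ] a [ 0.19 -0.22  0.  ] |t| 0.232 |a| 0.3
t [-0.0619 -0.0032  0.2266] a [ 0.19 -0.22  0.  ] |t| 0.235 |a| 0.3
```

```bash
python3 - <<'E'
from mv import *
for x,z in((-.14,.15),(-.1,.11),(-.06,.085),(-.03,.076)): rel(rk(x,0,z),Rt(RY,40))
E
```

```text
t [-0.0012 -0.0027  0.0642] a [ 0.19 -0.22  0.  ] |t| 0.064 |a| 0.3
t [-0.0064 -0.0029  0.1205] a [ 0.19 -0.22  0.  ] |t| 0.121 |a| 0.3
t [-0.0211 -0.003   0.1654] a [ 0.19 -0.22  0.  ] |t| 0.167 |a| 0.3
t [-0.0384 -0.0031  0.1915] a [ 0.19 -0.22  0.  ] |t| 0.195 |a| 0.3
```

play_rows(series=[{"tx": -0.001,"ty": -0.002,"tz": 0.032,"ax": 0.2,"ay": -0.2,"az": 0,"fingers": 0},{"tx": -0.001,"ty": -0.003,"tz": 0.064,"ax": 0.2,"ay": -0.2,"az": 0,"fingers": 0},{"tx": -0.004,"ty": -0.003,"tz": 0.092,"ax": 0.2,"ay": -0.2,"az": 0,"fingers": 0},{"tx": -0.0065,"ty": -0.003,"tz": 0.12,"ax": 0.2,"ay": -0.2,"az": 0,"fingers": 0},{"tx": -0.014,"ty": -0.003,"tz": 0.143,"ax": 0.2,"ay": -0.2,"az": 0,"fingers": 0},{"tx": -0.021,"ty": -0.003,"tz": 0.165,"ax": 0.2,"ay": -0.2,"az": 0,"fingers": 0},{"tx": -0.03,"ty": -0.003,"tz": 0.178,"ax": 0.2,"ay": -0.2,"az": 0,"fingers": 0},{"tx": -0.0385,"ty": -0.003,"tz": 0.1915,"ax": 0.2,"ay": -0.2,"az": 0,"fingers": 0},{"tx": -0.0385,"ty": -0.003,"tz": 0.1915,"ax": 0.2,"ay": -0.2,"az": 0,"fingers": 0}])

```text
t: 4.9
tool_pos: [0.6244, 0.1776, 0.0767]
orientation: [-0.579, 2.384, 0.21]
force: [0.1, 0.1, 0.3]
gripper_width: -0.0001
```

```bash
cat > pic.py <<'E'
import sys,pickle
from mv import *
from ov import *
tag=sys.argv[1]
P={n:manip.read_camera(n) for n in("scene","top")}
pickle.dump(P,open("p_%s.pkl"%tag,"wb"))
for n,(u0,v0,w,h) in dict(scene=(150,120,150,112),top=(190,70,200,150)).items():
    if len(sys.argv)>2 and n not in sys.argv[2:]: continue
    s=800//w;cv2.imwrite(f"pics/{tag}_{n}.png",cv2.resize(P[n]["image"][v0:v0+h,u0:u0+w,::-1],(w*s,h*s),interpolation=cv2.INTER_CUBIC))
E
python3 pic.py a1
python3 - <<'E'
from mv import *
print(st().round(3))
for x,z in((-.01,.073),(.0105,.073),(.0105,.068),(.0105,.064)): rel(rk(x,0,z),Rt(RY,40))
E
```

```text
t 5.0 q [ 0.05   0.273 -0.853 -0.207  0.268 -0.335] p [0.6227 0.1773 0.0762] rack [-0.03  0.  ] F [-1.   -0.12  0.02] w -0.0001
[[-0.681 -0.458  0.571]
 [-0.351  0.889  0.294]
 [-0.642 -0.    -0.766]]
t [-0.0133 -0.      0.0153] a [-0.02 -0.03 -0.01] |t| 0.02 |a| 0.0
t [-0.029  -0.      0.0285] a [-0.02 -0.03 -0.01] |t| 0.041 |a| 0.0
t [-0.0258 -0.      0.0323] a [-0.02 -0.03 -0.01] |t| 0.041 |a| 0.0
t [-0.0232 -0.      0.0354] a [-0.02 -0.03 -0.01] |t| 0.042 |a| 0.0
```

View pics/a1_scene.png

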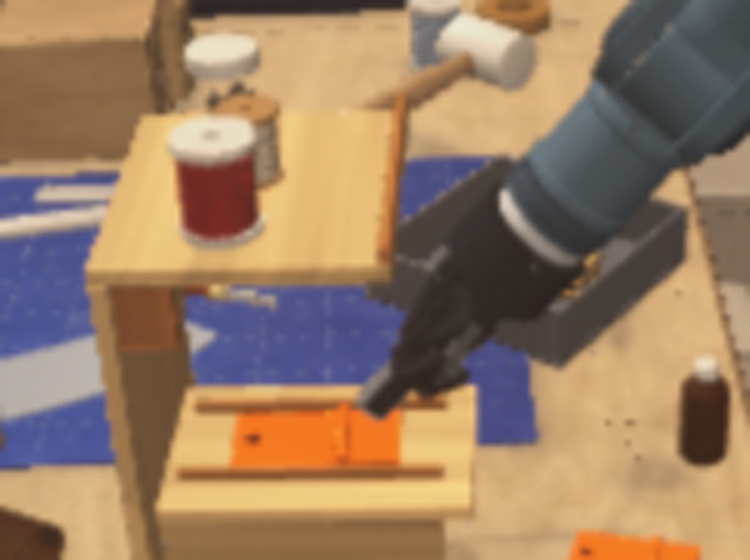

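View pics/a1_top.png

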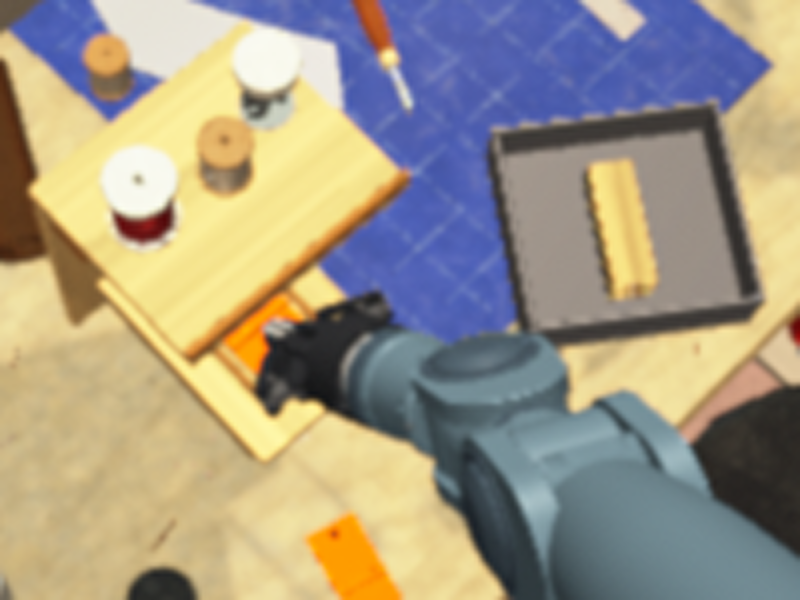

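```bash
python3 - <<'E'
from mv import *
from h import *
import pickle
P=pickle.load(open("p_a1.pkl","rb"))
s=manip.observe();R=Ro.from_rotvec(s["orientation"]).as_matrix();p=s["tool_pos"]
for X in(p,p+R@[.011,0,0],p+R@[-.011,0,0]): print(((proj(P["scene"],X)-[150,120]+.5)*5).round(), ((proj(P["top"],X)-[190,70]+.5)*4).round())
E
```

```text
[[369. 411.]] [[273. 331.]]
[[382. 420.]] [[280. 342.]]
[[355. 402.]] [[266. 320.]]
```

play_rows(series=[{"tx": -0.0065,"ty": 0,"tz": 0.0075,"ax": 0,"ay": 0,"az": 0,"fingers": 0},{"tx": -0.0133,"ty": 0,"tz": 0.0153,"ax": 0,"ay": 0,"az": 0,"fingers": 0},{"tx": -0.021,"ty": 0,"tz": 0.022,"ax": 0,"ay": 0,"az": 0,"fingers": 0},{"tx": -0.029,"ty": 0,"tz": 0.0285,"ax": 0,"ay": 0,"az": 0,"fingers": 0},{"tx": -0.029,"ty": 0,"tz": 0.0285,"ax": 0,"ay": 0,"az": 0,"fingers": 0},{"tx": -0.0258,"ty": 0,"tz": 0.0323,"ax": 0,"ay": 0,"az": 0,"fingers": 0},{"tx": -0.0258,"ty": 0,"tz": 0.0323,"ax": 0,"ay": 0,"az": 0,"fingers": 0}])

```text
t: 5.88
tool_pos: [0.6576, 0.1957, 0.0668]
orientation: [-0.579, 2.388, 0.211]
force: [-0.4, 0.2, 0.2]
gripper_width: 0.0001
```

```bash
python3 pic.py a2 scene
python3 - <<'E'
from mv import *
st()
for x,z in((.0105,.066),(.0105,.064),(.0105,.062)): rel(rk(x,0,z),Rt(RY,40))
E
```

```text
t 5.97 q [ 0.085  0.348 -0.769 -0.204  0.248 -0.306] p [0.6581 0.1957 0.0675] rack [0.0099 0.0002] F [-0.45  0.42  0.79] w 0.0005
t [ 0.0005 -0.0002  0.0015] a [-0.   -0.08 -0.03] |t| 0.002 |a| 0.1
t [ 0.0018 -0.0002  0.0031] a [-0.   -0.08 -0.03] |t| 0.004 |a| 0.1
t [ 0.003  -0.0002  0.0046] a [-0.   -0.08 -0.03] |t| 0.006 |a| 0.1
```

View pics/a2_scene.png

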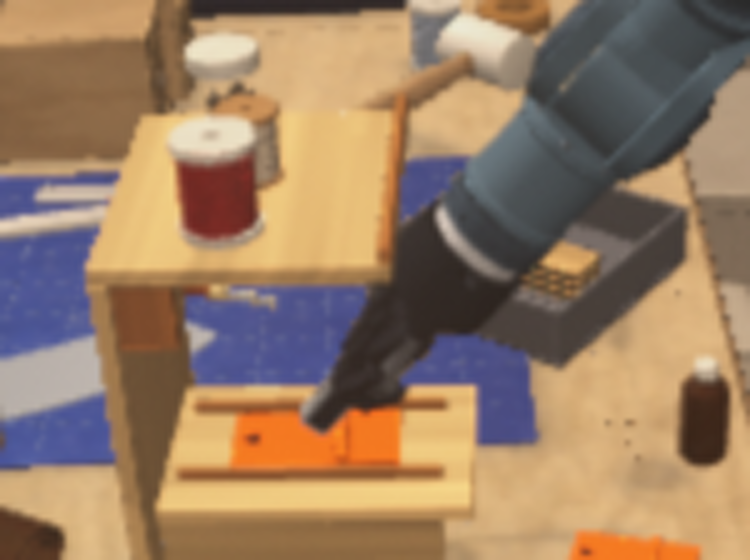

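play_rows(series=[{"tx": 0.001,"ty": 0,"tz": 0.0016,"ax": 0,"ay": 0,"az": 0,"fingers": 0},{"tx": 0.002,"ty": 0,"tz": 0.0031,"ax": 0,"ay": 0,"az": 0,"fingers": 0},{"tx": 0.002,"ty": 0,"tz": 0.0031,"ax": 0,"ay": 0,"az": 0,"fingers": 0}])

```text
t: 6.35
tool_pos: [0.6583, 0.1959, 0.0636]
orientation: [-0.579, 2.388, 0.211]
force: [0.3, 0.9, -0.1]
gripper_width: -0.0002
```

```bash
python3 - <<'E'
from mv import *
st()
for x,z in((.0105,.0635),(-.01,.0635),(-.0305,.0635),(-.06,.0635),(-.077,.0635)): rel(rk(x,0,z),Rt(RY,40))
E
```

```text
t 6.35 q [ 0.085  0.355 -0.771 -0.214  0.247 -0.306] p [0.6583 0.1959 0.0636] rack [0.0102 0.0003] F [ 0.34  0.85 -0.15] w -0.0002
t [-0.0002 -0.0003  0.0003] a [ 0.   -0.1  -0.03] |t| 0.0 |a| 0.1
t [ 0.0155 -0.0003 -0.0129] a [ 0.   -0.1  -0.03] |t| 0.02 |a| 0.1
t [ 0.0312 -0.0003 -0.026 ] a [ 0.   -0.1  -0.03] |t| 0.041 |a| 0.1
t [ 0.0539 -0.0003 -0.0449] a [ 0.   -0.1  -0.03] |t| 0.07 |a| 0.1
t [ 0.0669 -0.0003 -0.0559] a [ 0.   -0.1  -0.03] |t| 0.087 |a| 0.1
```

play_rows(series=[{"tx": 0.0045,"ty": 0,"tz": -0.0037,"ax": 0,"ay": 0,"az": 0,"fingers": 0},{"tx": 0.009,"ty": 0,"tz": -0.0074,"ax": 0,"ay": 0,"az": 0,"fingers": 0},{"tx": 0.0135,"ty": 0,"tz": -0.0112,"ax": 0,"ay": 0,"az": 0,"fingers": 0},{"tx": 0.018,"ty": 0,"tz": -0.015,"ax": 0,"ay": 0,"az": 0,"fingers": 0},{"tx": 0.0225,"ty": 0,"tz": -0.0187,"ax": 0,"ay": 0,"az": 0,"fingers": 0},{"tx": 0.027,"ty": 0,"tz": -0.0224,"ax": 0,"ay": 0,"az": 0,"fingers": 0},{"tx": 0.0312,"ty": 0,"tz": -0.026,"ax": 0,"ay": 0,"az": 0,"fingers": 0}])

```text
t: 7.22
tool_pos: [0.6221, 0.1771, 0.0637]
orientation: [-0.579, 2.387, 0.211]
force: [0.5, 0.7, 0.5]
gripper_width: 0.0002
```

```bash
python3 pic.py a3 scene
python3 - <<'E'
from mv import *
st()
for x,z in((-.0305,.0635),(-.06,.0635),(-.077,.0635)): rel(rk(x,0,z),Rt(RY,40))
E
```

```text
t 7.33 q [ 0.05   0.298 -0.867 -0.245  0.268 -0.335] p [0.6218 0.177  0.0636] rack [-0.0309  0.0002] F [0.4  0.35 1.08] w 0.0
t [-0.0003 -0.0002  0.0003] a [-0.01 -0.11 -0.04] |t| 0.0 |a| 0.1
t [ 0.0223 -0.0002 -0.0186] a [-0.01 -0.11 -0.04] |t| 0.029 |a| 0.1
t [ 0.0354 -0.0002 -0.0295] a [-0.01 -0.11 -0.04] |t| 0.046 |a| 0.1
```

View pics/a3_scene.png

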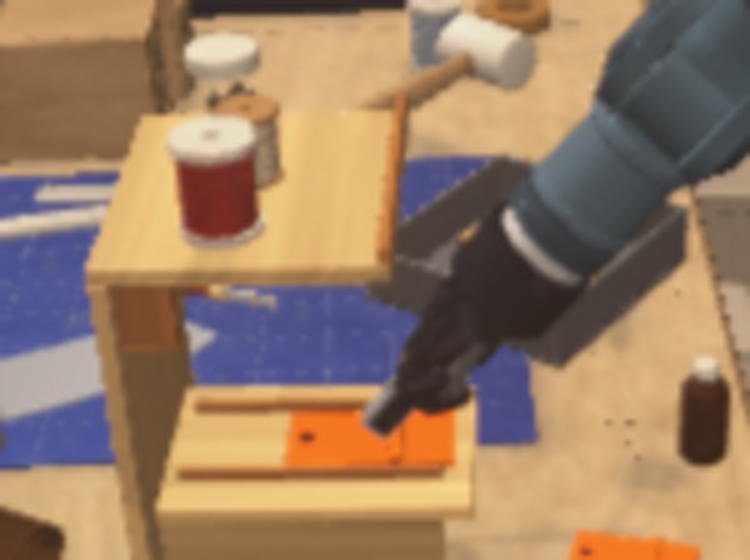

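play_rows(series=[{"tx": 0.0045,"ty": 0,"tz": -0.0038,"ax": 0,"ay": 0,"az": 0,"fingers": 0},{"tx": 0.009,"ty": 0,"tz": -0.0075,"ax": 0,"ay": 0,"az": 0,"fingers": 0},{"tx": 0.0135,"ty": 0,"tz": -0.0113,"ax": 0,"ay": 0,"az": 0,"fingers": 0},{"tx": 0.018,"ty": 0,"tz": -0.0151,"ax": 0,"ay": 0,"az": 0,"fingers": 0},{"tx": 0.0225,"ty": 0,"tz": -0.0188,"ax": 0,"ay": 0,"az": 0,"fingers": 0},{"tx": 0.027,"ty": 0,"tz": -0.0226,"ax": 0,"ay": 0,"az": 0,"fingers": 0},{"tx": 0.0315,"ty": 0,"tz": -0.0264,"ax": 0,"ay": 0,"az": 0,"fingers": 0},{"tx": 0.0355,"ty": 0,"tz": -0.0297,"ax": 0,"ay": 0,"az": 0,"fingers": 0},{"tx": 0.038,"ty": 0,"tz": -0.0318,"ax": 0,"ay": 0,"az": 0,"fingers": 0},{"tx": 0.038,"ty": 0,"tz": -0.0318,"ax": 0,"ay": 0,"az": 0,"fingers": 0},{"tx": 0.038,"ty": 0,"tz": -0.0318,"ax": 0,"ay": 0,"az": 0,"fingers": 0}])

```text
t: 8.7
tool_pos: [0.5776, 0.1542, 0.0634]
orientation: [-0.579, 2.388, 0.21]
force: [0.6, -0.2, 1.9]
gripper_width: 0.0003
```

```bash
python3 pic.py a4 scene
python3 - <<'E'
from mv import *
st()
for x,z in((-.07,.085),(-.1,.12),(-.12,.16)): rel(rk(x,0,z),Rt(RY,40 if z<.1 else 30))
E
```

```text
t 8.8 q [-0.001  0.228 -0.976 -0.271  0.299 -0.377] p [0.5776 0.1542 0.0633] rack [-0.0806  0.0003] F [0.97 0.44 1.75] w -0.0001
t [-0.0221 -0.0002 -0.0098] a [-0.01 -0.14 -0.05] |t| 0.024 |a| 0.2
t [-0.0215 -0.0003 -0.0559] a [-0.01  9.86 -0.05] |t| 0.06 |a| 9.9
t [-0.0318 -0.0003 -0.0994] a [-0.01  9.86 -0.05] |t| 0.104 |a| 9.9
```

View pics/a4_scene.png

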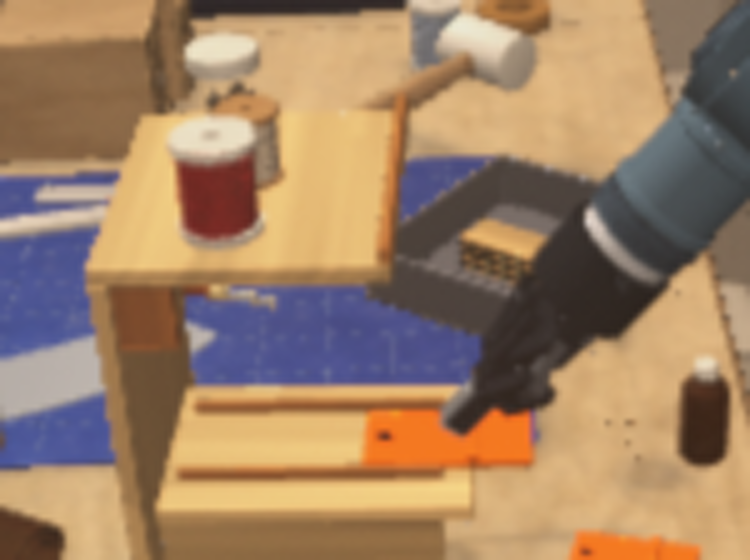

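```bash
python3 - <<'E'
from mv import *
for x,z,l in((-.075,.068,40),(-.07,.085,40),(-.1,.12,35),(-.125,.14,25),(-.13,.14,15),(-.1157,.11,15)): rel(rk(x,0,z),Rt(RY,l))
E
```

```text
t [-0.0073 -0.0003  0.    ] a [-0.01 -0.14 -0.05] |t| 0.007 |a| 0.2
t [-0.0221 -0.0002 -0.0098] a [-0.01 -0.14 -0.05] |t| 0.024 |a| 0.2
t [-0.0215 -0.0003 -0.0559] a [-0.01  4.86 -0.05] |t| 0.06 |a| 4.9
t [-0.0151 -0.0003 -0.0873] a [-1.000e-02  1.486e+01 -5.000e-02] |t| 0.089 |a| 14.9
t [-0.0113 -0.0003 -0.0905] a [-0.   24.86 -0.05] |t| 0.091 |a| 24.9
t [-0.003  -0.0003 -0.0583] a [-0.   24.86 -0.05] |t| 0.058 |a| 24.9
```

play_rows(series=[{"tx": -0.0073,"ty": 0,"tz": 0,"ax": 0,"ay": 0,"az": 0,"fingers": 0},{"tx": -0.0221,"ty": 0,"tz": -0.0098,"ax": 0,"ay": 0,"az": 0,"fingers": 0},{"tx": -0.0215,"ty": 0,"tz": -0.04,"ax": 0,"ay": 2,"az": 0,"fingers": 0},{"tx": -0.0215,"ty": 0,"tz": -0.056,"ax": 0,"ay": 5,"az": 0,"fingers": 0.085},{"tx": -0.018,"ty": 0,"tz": -0.073,"ax": 0,"ay": 10,"az": 0,"fingers": 0.085},{"tx": -0.0151,"ty": 0,"tz": -0.0873,"ax": 0,"ay": 15,"az": 0,"fingers": 0.085},{"tx": -0.013,"ty": 0,"tz": -0.089,"ax": 0,"ay": 20,"az": 0,"fingers": 0.085},{"tx": -0.0113,"ty": 0,"tz": -0.0905,"ax": 0,"ay": 24.9,"az": 0,"fingers": 0.085},{"tx": -0.0113,"ty": 0,"tz": -0.0905,"ax": 0,"ay": 24.9,"az": 0,"fingers": 0.085},{"tx": -0.0113,"ty": 0,"tz": -0.0905,"ax": 0,"ay": 24.9,"az": 0,"fingers": 0.085}])

```text
t: 10.05
tool_pos: [0.533, 0.1317, 0.1393]
orientation: [-0.68, 2.806, 0.09]
force: [-0.5, -0.0, -0.8]
gripper_width: 0.0849
```

```bash
python3 pic.py a5
python3 - <<'E'
from mv import *
from ov import *
st()
P=pickle.load(open("p_a5.pkl","rb"))
tc=rk(-.0825,.0013,0)[:2]
overlay(P,"o5",RC,RY,tc,RY,(.661,-.128),-6.1,.031)
for x,z,l in((-.1157,.11,15),(-.1157,.08,15),(-.1157,.06,15),(-.1157,.037,15)): rel(rk(x,0.001,z),Rt(RY,l))
E
```

```text
t 10.15 q [ 0.067  0.173 -0.483  0.675  0.103 -0.395] p [0.5326 0.1314 0.1392] rack [-0.1311  0.0007] F [ 0.15 -0.32  0.22] w 0.0851
t [-0.0074  0.0003  0.0322] a [ 0.04 -0.09 -0.07] |t| 0.033 |a| 0.1
t [0.0003 0.0003 0.0612] a [ 0.04 -0.09 -0.07] |t| 0.061 |a| 0.1
t [0.0055 0.0003 0.0805] a [ 0.04 -0.09 -0.07] |t| 0.081 |a| 0.1
t [0.0114 0.0002 0.1028] a [ 0.04 -0.09 -0.07] |t| 0.103 |a| 0.1
```

View pics/o5_scene.png

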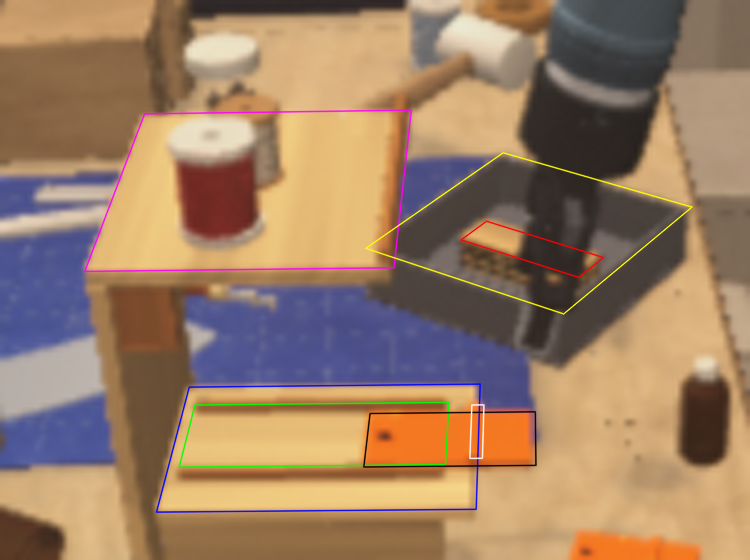

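View pics/o5_top.png

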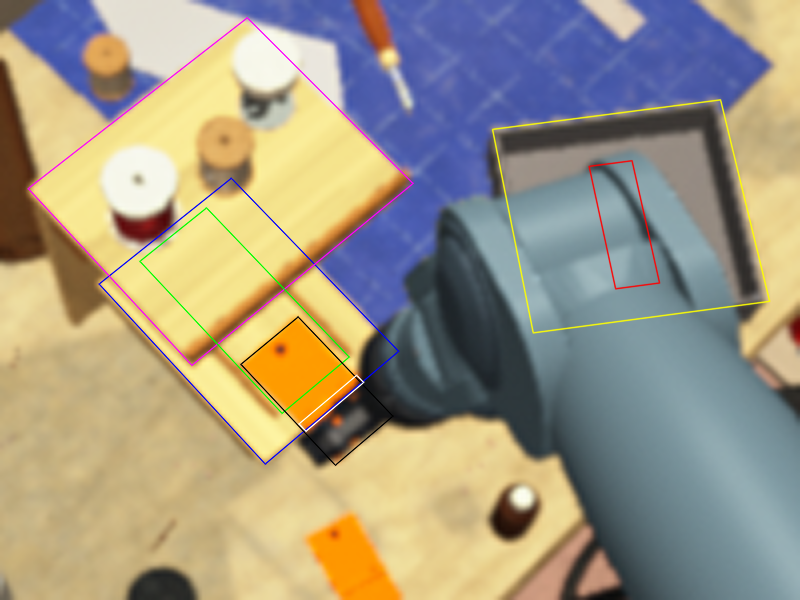

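play_rows(series=[{"tx": -0.0074,"ty": 0.0003,"tz": 0.0322,"ax": 0,"ay": 0,"az": 0,"fingers": 0.085},{"tx": -0.0035,"ty": 0.0003,"tz": 0.047,"ax": 0,"ay": 0,"az": 0,"fingers": 0.085},{"tx": 0.0003,"ty": 0.0003,"tz": 0.0612,"ax": 0,"ay": 0,"az": 0,"fingers": 0.085},{"tx": 0.003,"ty": 0.0003,"tz": 0.071,"ax": 0,"ay": 0,"az": 0,"fingers": 0.085},{"tx": 0.0055,"ty": 0.0003,"tz": 0.0805,"ax": 0,"ay": 0,"az": 0,"fingers": 0.085},{"tx": 0.0085,"ty": 0.0003,"tz": 0.092,"ax": 0,"ay": 0,"az": 0,"fingers": 0.085},{"tx": 0.0114,"ty": 0.0003,"tz": 0.1028,"ax": 0,"ay": 0,"az": 0,"fingers": 0.085},{"tx": 0.0114,"ty": 0.0003,"tz": 0.1028,"ax": 0,"ay": 0,"az": 0,"fingers": 0.085}])

```text
t: 11.15
tool_pos: [0.545, 0.1388, 0.0357]
orientation: [-0.68, 2.809, 0.091]
force: [-0.2, -0.7, 0.3]
gripper_width: 0.0847
```

```bash
python3 pic.py a6 scene top
python3 - <<'E'
from mv import *
st()
E
```

```text
t 11.25 q [ 0.081  0.323 -0.595  0.412  0.1   -0.382] p [0.5462 0.1389 0.0369] rack [-0.1156  0.001 ] F [-0.09  0.31  1.03] w 0.0852
```

View pics/a6_scene.png

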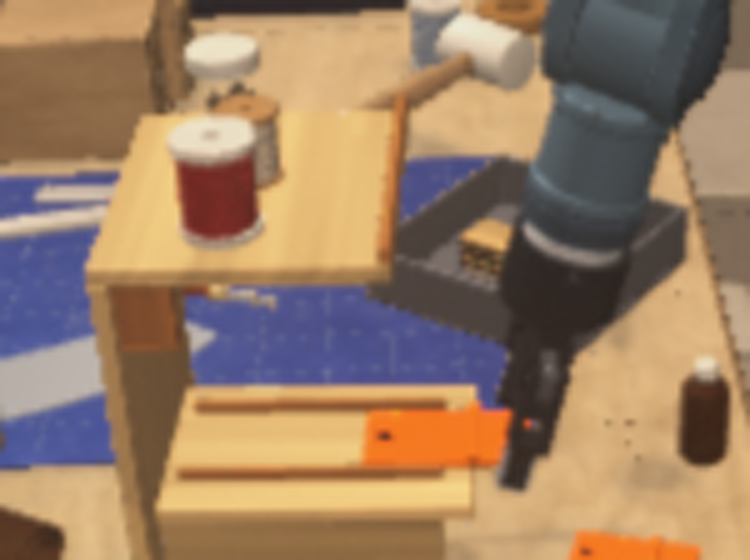

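View pics/a6_top.png

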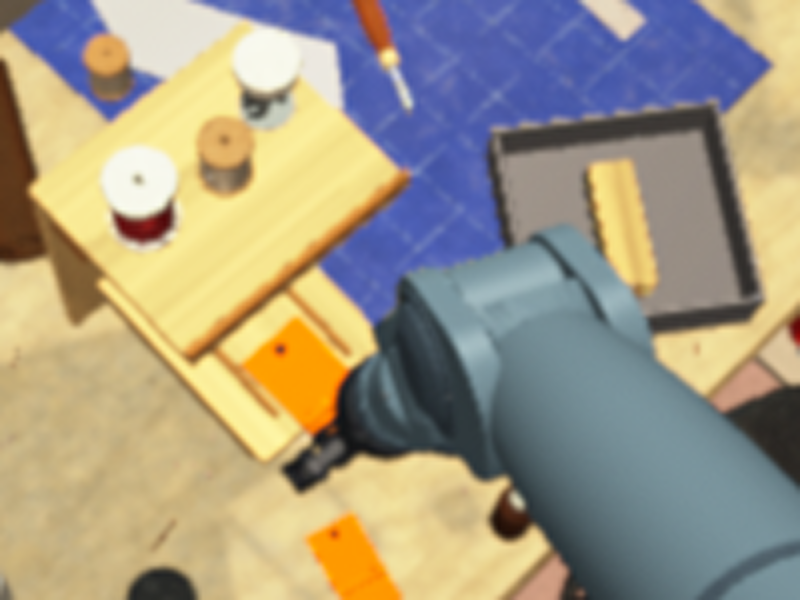

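play_rows(force=40, series=[{"tx": 0,"ty": 0,"tz": 0,"ax": 0,"ay": 0,"az": 0,"fingers": 0.05},{"tx": 0,"ty": 0,"tz": 0,"ax": 0,"ay": 0,"az": 0,"fingers": 0.05},{"tx": 0,"ty": 0,"tz": 0,"ax": 0,"ay": 0,"az": 0,"fingers": 0.05},{"tx": 0,"ty": 0,"tz": 0,"ax": 0,"ay": 0,"az": 0,"fingers": 0.05},{"tx": 0,"ty": 0,"tz": 0,"ax": 0,"ay": 0,"az": 0,"fingers": 0.05}])

```text
t: 11.88
tool_pos: [0.5468, 0.1389, 0.0376]
orientation: [-0.679, 2.805, 0.09]
force: [-2.9, -1.4, 4.9]
gripper_width: 0.059
```

```bash
python3 - <<'E'
from mv import *
st()
for x,z,l in((-.1157,.042,15),(-.175,.05,15),(-.2,.1,15),(-.2,.15,15)): rel(rk(x,0.001,z),Rt(RY,l))
E
```

```text
t 11.88 q [ 0.081  0.322 -0.594  0.412  0.1   -0.382] p [0.5468 0.1389 0.0376] rack [-0.1151  0.0007] F [-2.88 -1.39  4.93] w 0.059
t [-0.0006  0.0003 -0.0044] a [ 0.01 -0.02 -0.07] |t| 0.004 |a| 0.1
t [ 0.0546  0.0002 -0.0274] a [ 0.01 -0.02 -0.07] |t| 0.061 |a| 0.1
t [ 0.0659  0.0002 -0.0822] a [ 0.01 -0.02 -0.07] |t| 0.105 |a| 0.1
t [ 0.0529  0.0002 -0.1305] a [ 0.01 -0.02 -0.07] |t| 0.141 |a| 0.1
```

play_rows(series=[{"tx": -0.0006,"ty": 0,"tz": -0.0022,"ax": 0,"ay": 0,"az": 0,"fingers": 0.05},{"tx": -0.0006,"ty": 0,"tz": -0.0044,"ax": 0,"ay": 0,"az": 0,"fingers": 0.05},{"tx": -0.0008,"ty": 0,"tz": -0.0065,"ax": 0,"ay": 0,"az": 0,"fingers": 0.05},{"tx": -0.0008,"ty": 0,"tz": -0.0065,"ax": 0,"ay": 0,"az": 0,"fingers": 0.05}])

```text
t: 12.38
tool_pos: [0.5458, 0.1384, 0.0441]
orientation: [-0.679, 2.805, 0.09]
force: [0.4, -0.6, -0.4]
gripper_width: 0.0585
```

```bash
python3 pic.py a7 scene
python3 - <<'E'
from mv import *
st()
E
```

```text
t 12.47 q [ 0.08   0.312 -0.589  0.429  0.1   -0.383] p [0.5458 0.1384 0.044 ] rack [-0.1161  0.0008] F [-0.08  0.34 -1.62] w 0.0588
```

View pics/a7_scene.png

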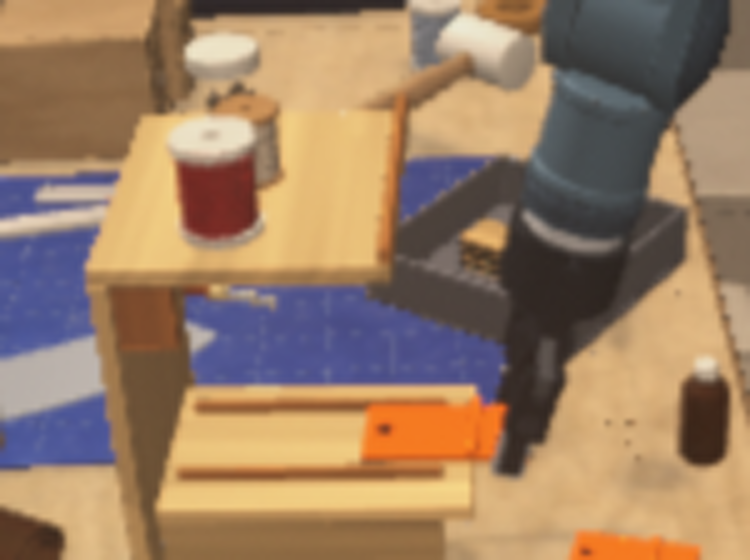

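```bash
python3 - <<'E'
from mv import *
R=Ro.from_rotvec(manip.observe()["orientation"]).as_matrix()
for x,z in((-.145,.05),(-.175,.065),(-.19,.1),(-.19,.16)): rel(rk(x,0.001,z),R)
E
```

```text
t [ 0.0263  0.0002 -0.0133] a [-0.  0. -0.] |t| 0.029 |a| 0.0
t [ 0.0514  0.0002 -0.0355] a [-0.  0. -0.] |t| 0.063 |a| 0.0
t [ 0.0569  0.0002 -0.0732] a [-0.  0. -0.] |t| 0.093 |a| 0.0
t [ 0.0414  0.0002 -0.1311] a [-0.  0. -0.] |t| 0.138 |a| 0.0
```

play_rows(series=[{"tx": 0.013,"ty": 0,"tz": -0.0067,"ax": 0,"ay": 0,"az": 0,"fingers": 0.05},{"tx": 0.0263,"ty": 0,"tz": -0.0133,"ax": 0,"ay": 0,"az": 0,"fingers": 0.05},{"tx": 0.039,"ty": 0,"tz": -0.024,"ax": 0,"ay": 0,"az": 0,"fingers": 0.05},{"tx": 0.0514,"ty": 0,"tz": -0.0355,"ax": 0,"ay": 0,"az": 0,"fingers": 0.05},{"tx": 0.055,"ty": 0,"tz": -0.054,"ax": 0,"ay": 0,"az": 0,"fingers": 0.05},{"tx": 0.0569,"ty": 0,"tz": -0.0732,"ax": 0,"ay": 0,"az": 0,"fingers": 0.05},{"tx": 0.052,"ty": 0,"tz": -0.093,"ax": 0,"ay": 0,"az": 0,"fingers": 0.05},{"tx": 0.047,"ty": 0,"tz": -0.112,"ax": 0,"ay": 0,"az": 0,"fingers": 0.05},{"tx": 0.0414,"ty": 0,"tz": -0.1311,"ax": 0,"ay": 0,"az": 0,"fingers": 0.05},{"tx": 0.0414,"ty": 0,"tz": -0.1311,"ax": 0,"ay": 0,"az": 0,"fingers": 0.05}])

```text
t: 13.72
tool_pos: [0.4814, 0.1043, 0.1622]
orientation: [-0.678, 2.801, 0.088]
force: [0.0, -0.3, -1.3]
gripper_width: 0.0592
```

```bash
python3 pic.py a8 scene
python3 - <<'E'
from mv import *
st()
BC=np.array([.661,-.128]);BY=-6.1
bk=lambda x,y,z:rk(x,y,z,BC,BY)
# grip offset rel to template centre ~ -.0325 at TCP
rel(np.r_[.53,.0,.17],Rt(10,15)); rel(bk(-.0326,0,.16),Rt(BY,15)); rel(bk(-.0326,0,.08),Rt(BY,15))
E
```

```text
t 13.82 q [ 0.01   0.044 -0.573  0.719  0.116 -0.451] p [0.4798 0.1044 0.1598] rack [-0.1905  0.0008] F [-0.58 -0.27 -1.47] w 0.0587
t [ 0.0003 -0.1158 -0.0107] a [ 4.47 -0.03 16.63] |t| 0.116 |a| 17.2
t [-0.0268 -0.2716  0.0069] a [ 8.640e+00 -3.000e-02  3.218e+01] |t| 0.273 |a| 33.3
t [-0.0061 -0.2716  0.0842] a [ 8.640e+00 -3.000e-02  3.218e+01] |t| 0.284 |a| 33.3
```

View pics/a8_scene.png

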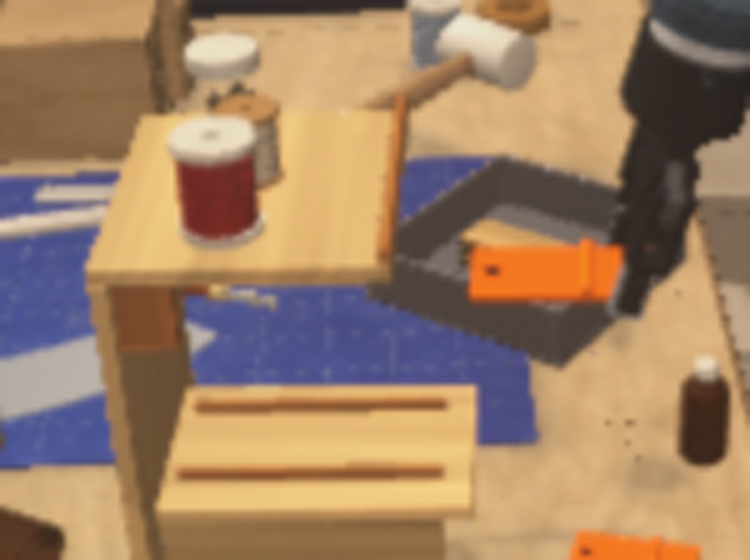

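```bash
python3 - <<'E'
from mv import *
BC=np.array([.661,-.128]);BY=-6.1
for p,y in(((.484,.05,.165),19),((.49,0,.17),10),((.52,-.05,.17),4),((.57,-.09,.165),-1)): rel(np.r_[p],Rt(y,15))
rel(rk(-.0326,0,.16,BC,BY),Rt(BY,15))
E
```

```text
t [ 0.019  -0.0503 -0.0105] a [ 2.15 -0.03  7.93] |t| 0.055 |a| 8.2
t [ 0.0347 -0.0975 -0.0199] a [ 4.47 -0.03 16.63] |t| 0.105 |a| 17.2
t [ 0.031  -0.1557 -0.0189] a [ 6.02 -0.03 22.42] |t| 0.16 |a| 23.2
t [ 0.007  -0.2141 -0.0073] a [ 7.32 -0.03 27.25] |t| 0.214 |a| 28.2
t [-0.0268 -0.2716  0.0069] a [ 8.640e+00 -3.000e-02  3.218e+01] |t| 0.273 |a| 33.3
```

play_rows(series=[{"tx": 0.0095,"ty": -0.025,"tz": -0.005,"ax": 1.1,"ay": 0,"az": 4,"fingers": 0.05},{"tx": 0.019,"ty": -0.05,"tz": -0.0105,"ax": 2.15,"ay": 0,"az": 7.9,"fingers": 0.05},{"tx": 0.027,"ty": -0.074,"tz": -0.015,"ax": 3.3,"ay": 0,"az": 12.3,"fingers": 0.05},{"tx": 0.0347,"ty": -0.0975,"tz": -0.02,"ax": 4.5,"ay": 0,"az": 16.6,"fingers": 0.05},{"tx": 0.033,"ty": -0.127,"tz": -0.0195,"ax": 5.2,"ay": 0,"az": 19.5,"fingers": 0.05},{"tx": 0.031,"ty": -0.1557,"tz": -0.019,"ax": 6,"ay": 0,"az": 22.4,"fingers": 0.05},{"tx": 0.019,"ty": -0.185,"tz": -0.013,"ax": 6.7,"ay": 0,"az": 24.8,"fingers": 0.05},{"tx": 0.007,"ty": -0.214,"tz": -0.0073,"ax": 7.3,"ay": 0,"az": 27.25,"fingers": 0.05},{"tx": -0.01,"ty": -0.243,"tz": 0,"ax": 8,"ay": 0,"az": 29.7,"fingers": 0.05},{"tx": -0.0268,"ty": -0.2716,"tz": 0.007,"ax": 8.64,"ay": 0,"az": 32.2,"fingers": 0.05},{"tx": -0.0268,"ty": -0.2716,"tz": 0.007,"ax": 8.64,"ay": 0,"az": 32.2,"fingers": 0.05}])

```text
t: 15.2
tool_pos: [0.6303, -0.1259, 0.1586]
orientation: [0.156, 2.877, -0.021]
force: [-0.6, 0.4, -1.7]
gripper_width: 0.0587
```

```bash
python3 - <<'E'
from mv import *
from h import *
import pickle
P={n:manip.read_camera(n) for n in("scene","top")};pickle.dump(P,open("p_b1.pkl","wb"))
st()
BC=np.array([.661,-.128]);BY=-6.1
for n in P:
    p=P[n];W=cloud(p);im=p["image"].astype(int);x,y,z=W[...,0],W[...,1],W[...,2]
    o=(im[...,0]>150)&(im[...,1]>40)&(im[...,1]<160)&(im[...,2]<80)&(z>.1)&(z<.22)&(y<0)&(y>-.25)&(x>.5)&(x<.85)
    if o.sum()<20: print(n,"none");continue
    o=biggest(o);Q=W[o];c=Q.mean(0);_,_,V=np.linalg.svd(Q-c,full_matrices=False)
    print(n,o.sum(),c.round(4),"normal",V[2].round(3),"long",V[0].round(3),rect(Q[:,:2]),cv2.boxPoints(cv2.minAreaRect((Q[:,:2]*1000).astype(np.float32))).round().tolist())
    for d in manip.spot_in(p,"template_center")[:3]: print((p["T"]@np.r_[d["xyz"],1]).round(4),d["conf"])
    u0,v0=(200,90) if n=="scene" else (270,60)
    cv2.imwrite(f"pics/b1_{n}.png",cv2.resize(p["image"][v0:v0+120,u0:u0+160,::-1],(800,600),interpolation=cv2.INTER_CUBIC))
for z in(.1,.07,.06): rel(rk(-.0326,0,z,BC,BY),Rt(BY,15))
E
```

```text
t 15.3 q [-0.322  0.323 -0.229  0.766  0.055 -0.208] p [ 0.6278 -0.1244  0.1585] rack [-0.1638 -0.2704] F [-0.1   0.09 -0.54] w 0.0584
scene 117 [ 0.6865 -0.1239  0.1751] normal [-0.048 -0.004 -0.999] long [-0.824  0.565  0.037] (array([ 672.5, -128.1]), array([61.7, 93.3]), 77.5) [[620.0, -148.0], [711.0, -168.0], [725.0, -108.0], [634.0, -88.0]]
[0.4423 0.1588 0.0056 1.    ] 0.72
[ 0.6792 -0.1199  0.1747  1.    ] 0.71
[0.3131 0.5753 0.0048 1.    ] 0.57
top 280 [ 0.6855 -0.1294  0.1742] normal [-0.025 -0.007 -1.   ] long [-0.74   0.672  0.014] (array([ 680.4, -130.9]), array([57.5, 71.8]), 86.1) [[643.0, -157.0], [714.0, -162.0], [718.0, -105.0], [647.0, -100.0]]
[0.3042 0.5743 0.0099 1.    ] 0.87
[0.4427 0.1543 0.0039 1.    ] 0.85
[ 0.6904 -0.1289  0.1781  1.    ] 0.73
t [ 0.014  -0.0004  0.0574] a [ 0.02 -0.14 -0.01] |t| 0.059 |a| 0.1
t [ 0.0217 -0.0005  0.0864] a [ 0.02 -0.14 -0.01] |t| 0.089 |a| 0.1
t [ 0.0243 -0.0005  0.0961] a [ 0.02 -0.14 -0.01] |t| 0.099 |a| 0.1
```

View pics/b1_scene.png

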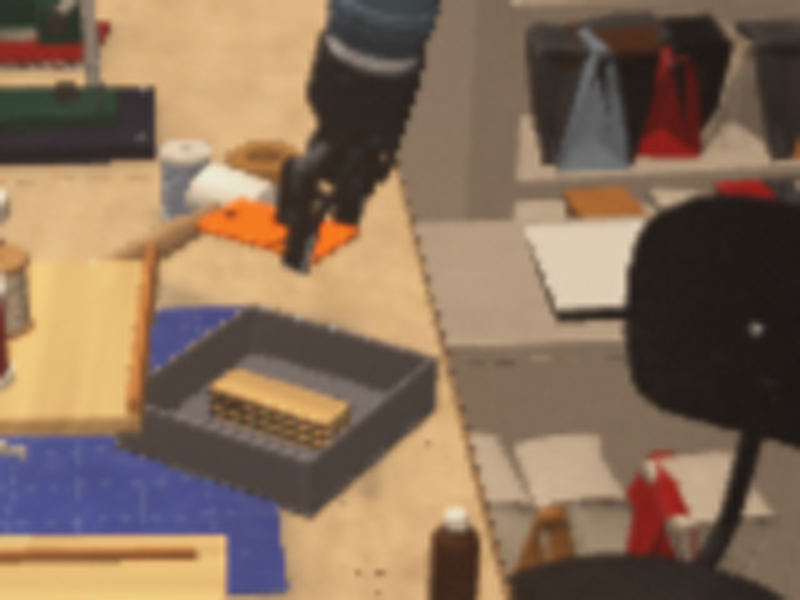

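View pics/b1_top.png

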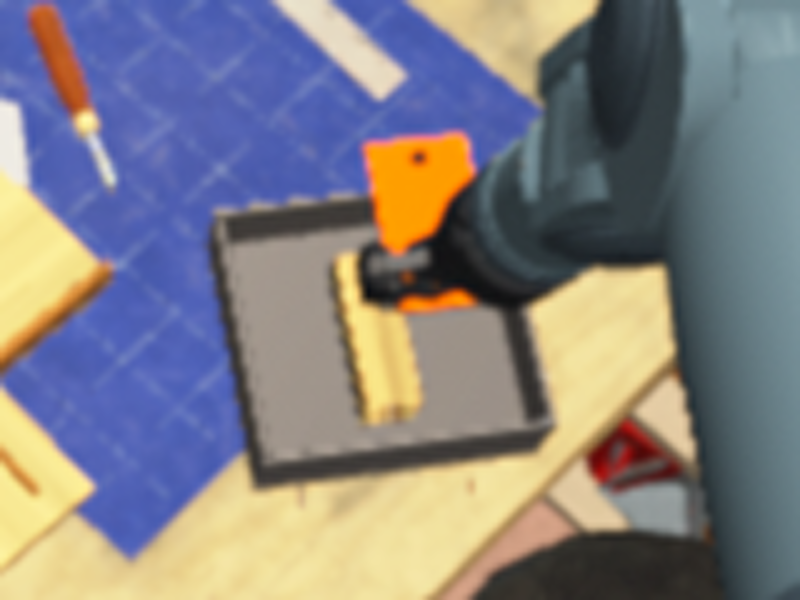

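```bash
python3 - <<'E'
from mv import *
BC=np.array([.661,-.128]);BY=-6.1
R=Ro.from_rotvec(manip.observe()["orientation"]).as_matrix()
for z in(.13,.1,.07,.05,.035): rel(rk(-.0326,0,z,BC,BY),R)
E
```

```text
t [ 0.0063 -0.0004  0.0284] a [-0.  0.  0.] |t| 0.029 |a| 0.0
t [ 0.014  -0.0004  0.0574] a [-0.  0.  0.] |t| 0.059 |a| 0.0
t [ 0.0217 -0.0005  0.0864] a [-0.  0.  0.] |t| 0.089 |a| 0.0
t [ 0.0268 -0.0005  0.1058] a [-0.  0.  0.] |t| 0.109 |a| 0.0
t [ 0.0307 -0.0005  0.1203] a [-0.  0.  0.] |t| 0.124 |a| 0.0
```

play_rows(series=[{"tx": 0.0063,"ty": -0.0005,"tz": 0.0284,"ax": 0,"ay": 0,"az": 0,"fingers": 0.05},{"tx": 0.014,"ty": -0.0005,"tz": 0.0574,"ax": 0,"ay": 0,"az": 0,"fingers": 0.05},{"tx": 0.0217,"ty": -0.0005,"tz": 0.0864,"ax": 0,"ay": 0,"az": 0,"fingers": 0.05},{"tx": 0.0243,"ty": -0.0005,"tz": 0.096,"ax": 0,"ay": 0,"az": 0,"fingers": 0.05},{"tx": 0.0268,"ty": -0.0005,"tz": 0.1058,"ax": 0,"ay": 0,"az": 0,"fingers": 0.05},{"tx": 0.0288,"ty": -0.0005,"tz": 0.113,"ax": 0,"ay": 0,"az": 0,"fingers": 0.05},{"tx": 0.0307,"ty": -0.0005,"tz": 0.1203,"ax": 0,"ay": 0,"az": 0,"fingers": 0.05},{"tx": 0.0307,"ty": -0.0005,"tz": 0.1203,"ax": 0,"ay": 0,"az": 0,"fingers": 0.05},{"tx": 0.0307,"ty": -0.0005,"tz": 0.1203,"ax": 0,"ay": 0,"az": 0,"fingers": 0.05}])

```text
t: 16.52
tool_pos: [0.6289, -0.1247, 0.0353]
orientation: [0.154, 2.878, -0.02]
force: [-0.1, -0.2, -0.5]
gripper_width: 0.0589
```

```bash
python3 - <<'E'
from mv import *
from h import *
import pickle
P={n:manip.read_camera(n) for n in("scene","top")}
st()
for n in P:
    p=P[n];W=cloud(p);im=p["image"].astype(int);x,y,z=W[...,0],W[...,1],W[...,2]
    o=(im[...,0]>150)&(im[...,1]>40)&(im[...,1]<160)&(im[...,2]<80)&(z>.02)&(z<.1)&(y<0)&(y>-.25)&(x>.5)&(x<.85)
    o=biggest(o);Q=W[o];print(n,o.sum(),Q.mean(0).round(4),cv2.boxPoints(cv2.minAreaRect((Q[:,:2]*1000).astype(np.float32))).round().tolist())
    u0,v0=(200,90) if n=="scene" else (270,60)
    cv2.imwrite(f"pics/b2_{n}.png",cv2.resize(p["image"][v0:v0+120,u0:u0+160,::-1],(800,600),interpolation=cv2.INTER_CUBIC))
E
```

```text
t 16.62 q [-0.321  0.446 -0.402  0.469  0.055 -0.208] p [ 0.629  -0.1247  0.0355] rack [-0.1629 -0.2712] F [ 0.53 -0.29 -1.32] w 0.0586
scene 127 [ 0.6874 -0.1257  0.052 ] [[623.0, -67.0], [716.0, -217.0], [764.0, -187.0], [671.0, -37.0]]
top 290 [ 0.6871 -0.1281  0.0514] [[637.0, -156.0], [714.0, -165.0], [721.0, -107.0], [644.0, -98.0]]
```

View pics/b2_scene.png

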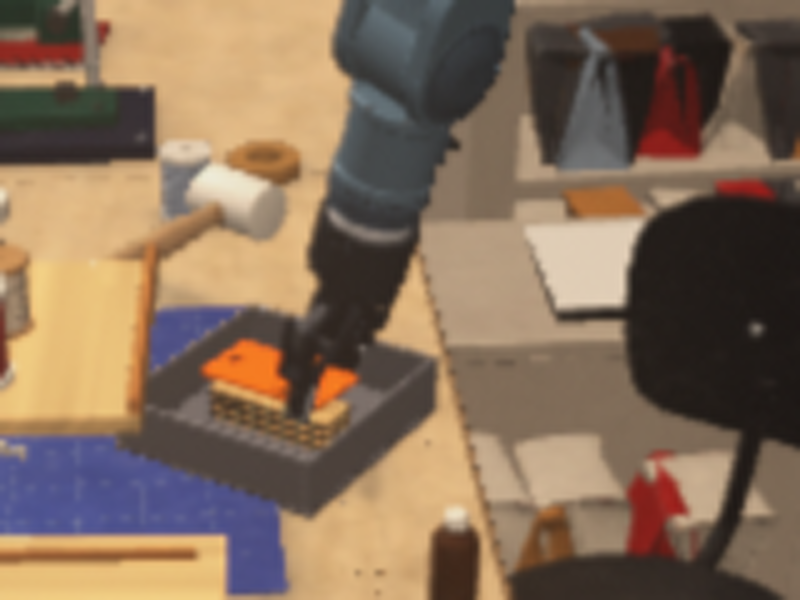

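View pics/b2_top.png

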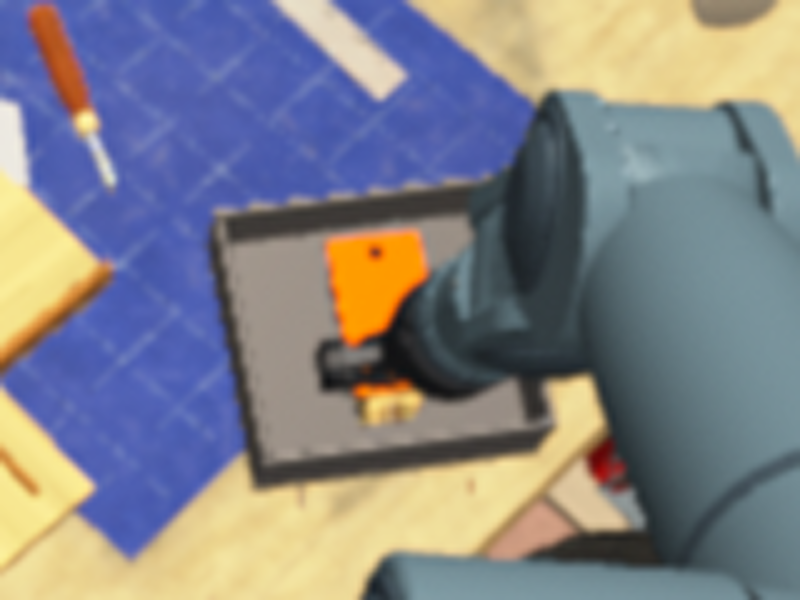

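```bash
python3 - <<'E'
from mv import *
R=Ro.from_rotvec(manip.observe()["orientation"]).as_matrix();p=manip.observe()["tool_pos"]
d=np.array([.626,-.1247,.0])
for z in(.031,.027,.026,.025,.024,.020): rel(d+[0,0,z],R)
E
```

```text
t [ 0.004  -0.0003  0.0035] a [-0.  0. -0.] |t| 0.005 |a| 0.0
t [ 0.0051 -0.0003  0.0074] a [-0.  0. -0.] |t| 0.009 |a| 0.0
t [ 0.0053 -0.0003  0.0084] a [-0.  0. -0.] |t| 0.01 |a| 0.0
t [ 0.0056 -0.0003  0.0093] a [-0.  0. -0.] |t| 0.011 |a| 0.0
t [ 0.0058 -0.0003  0.0103] a [-0.  0. -0.] |t| 0.012 |a| 0.0
t [ 0.0069 -0.0003  0.0142] a [-0.  0. -0.] |t| 0.016 |a| 0.0
```

play_rows(series=[{"tx": 0.002,"ty": 0,"tz": 0.0018,"ax": 0,"ay": 0,"az": 0,"fingers": 0.05},{"tx": 0.004,"ty": 0,"tz": 0.0035,"ax": 0,"ay": 0,"az": 0,"fingers": 0.05},{"tx": 0.0046,"ty": 0,"tz": 0.0055,"ax": 0,"ay": 0,"az": 0,"fingers": 0.05},{"tx": 0.0051,"ty": 0,"tz": 0.0074,"ax": 0,"ay": 0,"az": 0,"fingers": 0.05},{"tx": 0.0051,"ty": 0,"tz": 0.0074,"ax": 0,"ay": 0,"az": 0,"fingers": 0.05}])

```text
t: 17.25
tool_pos: [0.6258, -0.1244, 0.0267]
orientation: [0.154, 2.878, -0.02]
force: [0.1, -0.1, -1.6]
gripper_width: 0.0589
```

play_rows(series=[{"tx": 0.00025,"ty": 0,"tz": 0.001,"ax": 0,"ay": 0,"az": 0,"fingers": 0.05},{"tx": 0.0005,"ty": 0,"tz": 0.002,"ax": 0,"ay": 0,"az": 0,"fingers": 0.05},{"tx": 0.0005,"ty": 0,"tz": 0.002,"ax": 0,"ay": 0,"az": 0,"fingers": 0.05}])

```text
t: 17.62
tool_pos: [0.6258, -0.1243, 0.0245]
orientation: [0.154, 2.878, -0.02]
force: [0.9, 0.7, -1.6]
gripper_width: 0.0587
```

play_rows(series=[{"tx": 0.0002,"ty": 0,"tz": 0.0007,"ax": 0,"ay": 0,"az": 0,"fingers": 0.05},{"tx": 0.0004,"ty": 0,"tz": 0.0014,"ax": 0,"ay": 0,"az": 0,"fingers": 0.05},{"tx": 0.0004,"ty": 0,"tz": 0.0014,"ax": 0,"ay": 0,"az": 0,"fingers": 0.05}])

```text
t: 18.0
tool_pos: [0.6256, -0.1243, 0.023]
orientation: [0.154, 2.878, -0.019]
force: [-0.2, -0.3, -2.0]
gripper_width: 0.0585
```

play_rows(series=[{"tx": 0.0001,"ty": 0,"tz": 0.0005,"ax": 0,"ay": 0,"az": 0,"fingers": 0.05},{"tx": 0.0003,"ty": 0,"tz": 0.001,"ax": 0,"ay": 0,"az": 0,"fingers": 0.05},{"tx": 0.0003,"ty": 0,"tz": 0.001,"ax": 0,"ay": 0,"az": 0,"fingers": 0.05}])

```text
t: 18.38
tool_pos: [0.6256, -0.1243, 0.0219]
orientation: [0.154, 2.878, -0.02]
force: [-0.1, -0.1, -1.1]
gripper_width: 0.0586
```

play_rows(series=[{"tx": 0.0001,"ty": 0,"tz": 0.0005,"ax": 0,"ay": 0,"az": 0,"fingers": 0.05},{"tx": 0.0003,"ty": 0,"tz": 0.001,"ax": 0,"ay": 0,"az": 0,"fingers": 0.05},{"tx": 0.0003,"ty": 0,"tz": 0.001,"ax": 0,"ay": 0,"az": 0,"fingers": 0.05}])

```text
t: 18.75
tool_pos: [0.6258, -0.1243, 0.0213]
orientation: [0.154, 2.878, -0.02]
force: [-2.4, 0.7, 4.9]
gripper_width: 0.0588
```

```bash
cat > b.py <<'E'
import sys
from mv import *
from h import *
P={n:manip.read_camera(n) for n in("scene","top")}
st()
for n in P:
    p=P[n];W=cloud(p);im=p["image"].astype(int);x,y,z=W[...,0],W[...,1],W[...,2]
    o=(im[...,0]>150)&(im[...,1]>40)&(im[...,1]<160)&(im[...,2]<80)&(z>.015)&(z<.1)&(y<0)&(y>-.25)&(x>.5)&(x<.74)
    o=biggest(o);Q=W[o];c=Q.mean(0);V=np.linalg.svd(Q-c,full_matrices=False)[2];print(n,o.sum(),c.round(4),V[2].round(3),rect(Q[:,:2]),cv2.boxPoints(cv2.minAreaRect((Q[:,:2]*1000).astype(np.float32))).round().tolist())
    u0,v0=(200,90) if n=="scene" else (270,60)
    cv2.imwrite(f"pics/{sys.argv[1]}_{n}.png",cv2.resize(p["image"][v0:v0+120,u0:u0+160,::-1],(800,600),interpolation=cv2.INTER_CUBIC))
E
python3 b.py b3
```

```text
t 18.85 q [-0.323  0.459 -0.425  0.432  0.055 -0.209] p [ 0.6258 -0.1243  0.0213] rack [-0.1656 -0.2694] F [-2.16  0.85  5.13] w 0.059
scene 131 [ 0.6819 -0.1222  0.0398] [-0.146  0.171 -0.974] (array([ 680.2, -107.6]), array([ 60.9, 139.4]), 30.7) [[618.0, -63.0], [690.0, -183.0], [742.0, -152.0], [671.0, -32.0]]
top 289 [ 0.683  -0.1276  0.038 ] [ 0.057 -0.028  0.998] (array([ 666.2, -128.9]), array([59.6, 97.1]), 80.3) [[613.0, -150.0], [709.0, -166.0], [719.0, -108.0], [623.0, -91.0]]
```

View pics/b3_scene.png

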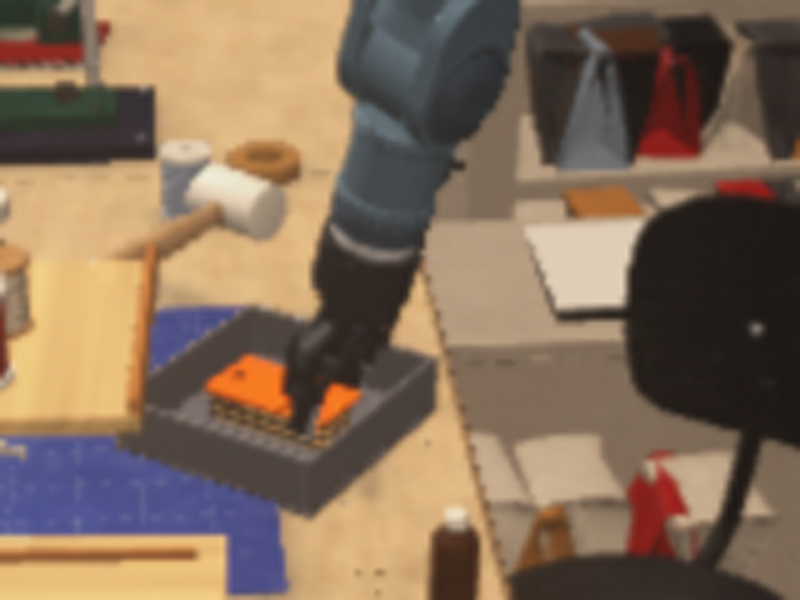

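View pics/b3_top.png

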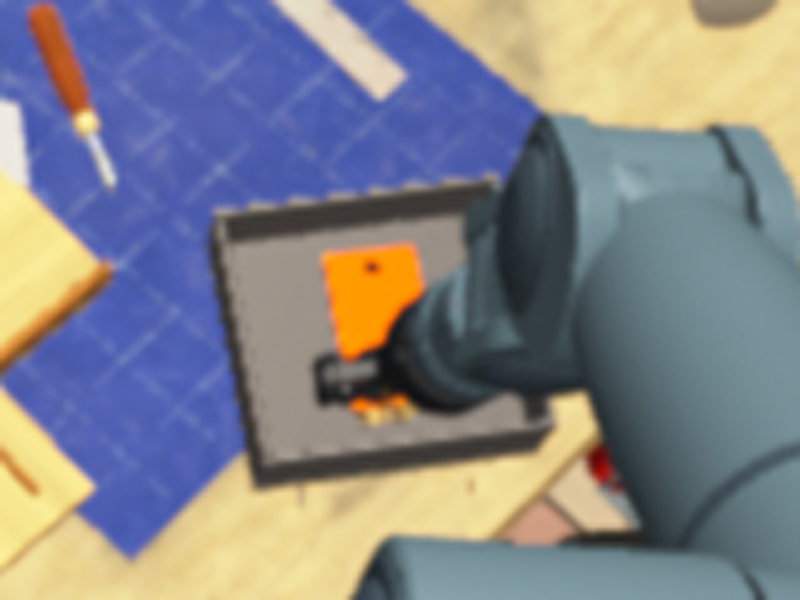

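play_rows(series=[{"tx": 0,"ty": 0,"tz": 0,"ax": 0,"ay": 0,"az": 0,"fingers": 0.05},{"tx": 0,"ty": 0,"tz": 0,"ax": 0,"ay": 0,"az": 0,"fingers": 0.064},{"tx": 0,"ty": 0,"tz": 0,"ax": 0,"ay": 0,"az": 0,"fingers": 0.07},{"tx": 0,"ty": 0,"tz": 0,"ax": 0,"ay": 0,"az": 0,"fingers": 0.085},{"tx": 0,"ty": 0,"tz": 0,"ax": 0,"ay": 0,"az": 0,"fingers": 0.085},{"tx": 0,"ty": 0,"tz": 0,"ax": 0,"ay": 0,"az": 0,"fingers": 0.085}])

```text
t: 19.6
tool_pos: [0.6258, -0.1243, 0.0213]
orientation: [0.153, 2.878, -0.02]
force: [-0.8, -0.0, -0.6]
gripper_width: 0.0851
```

play_rows(series=[{"tx": 0,"ty": 0,"tz": -0.01,"ax": 0,"ay": 0,"az": 0,"fingers": 0.085},{"tx": 0,"ty": 0,"tz": -0.025,"ax": 0,"ay": 0,"az": 0,"fingers": 0.085},{"tx": 0,"ty": 0,"tz": -0.045,"ax": 0,"ay": 0,"az": 0,"fingers": 0.085},{"tx": 0,"ty": 0,"tz": -0.07,"ax": 0,"ay": 0,"az": 0,"fingers": 0.085},{"tx": 0,"ty": 0,"tz": -0.1,"ax": 0,"ay": 0,"az": 0,"fingers": 0.085},{"tx": 0.02,"ty": 0,"tz": -0.13,"ax": 0,"ay": 0,"az": 0,"fingers": 0.085},{"tx": 0.05,"ty": 0,"tz": -0.15,"ax": 0,"ay": 0,"az": 0,"fingers": 0.085},{"tx": 0.05,"ty": 0,"tz": -0.15,"ax": 0,"ay": 0,"az": 0,"fingers": 0.085}])

```text
t: 20.6
tool_pos: [0.538, -0.1149, 0.1554]
orientation: [0.154, 2.876, -0.021]
force: [0.8, -1.2, 0.2]
gripper_width: 0.0853
```

```bash
python3 b.py b4
```

```text
t 20.7 q [-0.363  0.158 -0.46   0.698  0.065 -0.248] p [ 0.5399 -0.1154  0.1546] rack [-0.2378 -0.222 ] F [0.18 0.43 1.18] w 0.0848
scene 250 [ 0.6578 -0.1259  0.038 ] [-0.003 -0.023 -1.   ] (array([ 661. , -129.6]), array([ 62.9, 111.8]), 82.7) [[601.0, -154.0], [712.0, -168.0], [720.0, -105.0], [610.0, -91.0]]
top 382 [ 0.6497 -0.1315  0.0382] [-0.003 -0.004  1.   ] (array([ 659.1, -128.9]), array([ 59.8, 112.4]), 82.7) [[600.0, -151.0], [711.0, -166.0], [719.0, -106.0], [607.0, -92.0]]
```

View pics/b4_scene.png

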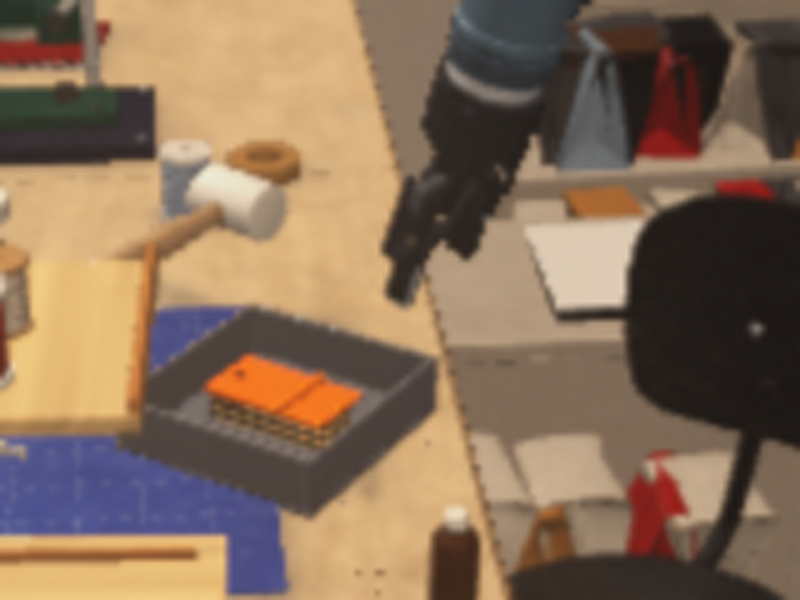

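View pics/b4_top.png

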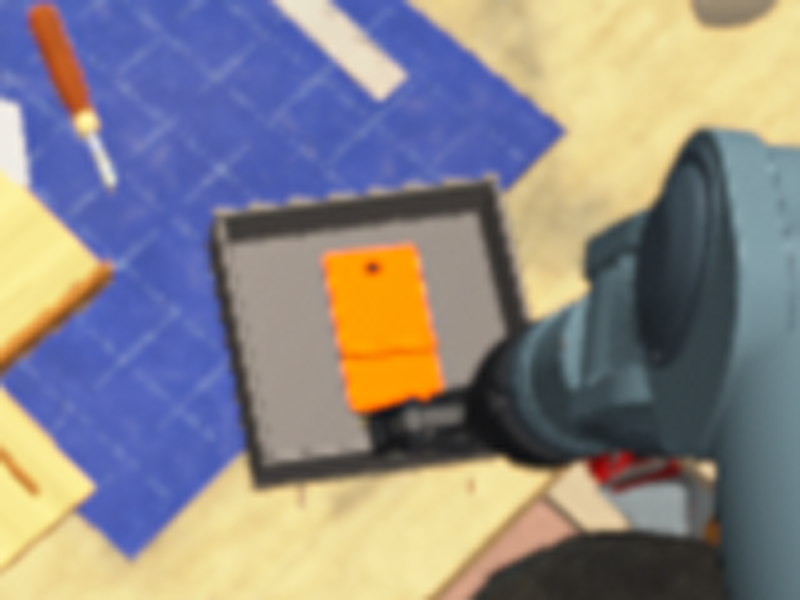

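The template lies flat on the pile. Its centre is at about (0.660, -0.129), against a box centre of about (0.661, -0.128). The yaw is -7.3° against -6.1°, and the arm is clear of everything. I'm handing the job in.

```bash
python3 - <<'E'
from bench import manip
import numpy as np
for n in("scene",):
    p=manip.read_camera(n)
    for q in("paint_bottle","snap_jar"):
        for d in manip.spot_in(p,q)[:2]: print(q,(p["T"]@np.r_[d["xyz"],1]).round(4),d["conf"])
print(manip.job_done())
E
```

```text
paint_bottle [0.449  0.0377 0.0386 1.    ] 0.44
paint_bottle [ 0.6598 -0.1244  0.0382  1.    ] 0.34
snap_jar [0.437  0.3119 0.0528 1.    ] 0.84
the job is handed in; nothing more can be done
None
```

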